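Slide the bottle crate into its parking bay

TASK

Push the heavy blue bottle crate across the worktop into the low aluminium three-sided bay, until it stands square in the bay with its far edge flush against the back stop. Push it low, on the edge of its base board, so that it slides and never tips; do not grasp, lift or carry it, and do not touch the tall brown bottle that rides in it. Leave the other things on the bench where they stand.

Things in the scene. Friction and masses are not known exactly. Their poses are not given: they have to be found in the camera images.
- crate: blue loose crate, 0.95 kg with bottle. Base board 168 x 168 mm, edge 10 to 24 mm above the worktop, on inset feet (reach 36 mm from the middle); slatted well on it 104 x 104 mm, to 78 mm high. Origin: centre of underside, worktop height; x, y along its sides, z up; starts within 0.3 rad of square to the bay. Pushed on the board's edge it slides (4 to 9 N); pushed above 50 to 75 mm it tips
- bottle: one-litre brown glass bottle with white cap, 94 mm in diameter, 226 mm tall, standing loose with 2 to 3 mm play in the crate's well, its foot 24 mm above the worktop; origin at the centre of its underside
- bay: fixed bay of aluminium bars 22 mm high, left or right on the bench (small white bottle on the other side). Origin: middle of the back stop's face, worktop height; x points into the stop, away from the open side and the robot; y along the stop, z up. Side guides 190 mm apart inside (crate has 11 mm to spare each side), 75 mm long; flared ends widen to 210 mm at 100 mm from the stop
- bay_home (a point): where the crate's origin comes to stand when it is home: 84 mm in front of the stop's face, midway between the guides, at worktop height
- small_bottle: bystander: small white bottle with blue cap, 38 x 40 mm, 91 mm tall; origin at the centre of its underside
- petri: bystander: round covered glass dish, 70 mm across, 32 mm high; origin at the centre of its underside
- timer: bystander: small white bench timer, 62 x 66 x 19 mm; origin at the centre of its underside
- brown_bottle: bystander: small brown bottle with ochre cap, 55 mm in diameter, 113 mm tall; origin at the centre of its underside
- wash: bystander: white wash bottle with red bent spout, body 66 mm in diameter, 197 mm tall; origin under it, 27 mm from the axis of its body toward the spout
There are look-alikes about, which are no part of the job. Leave any yellow look-alike of the bottle alone.

How it is judged:
By the outcome, as a careful person would: the job done as asked, in the order asked, and still so for the second after the job is handed in, with the robot touching nothing.
It also fails if it takes over 54 s, if anything falls off the work surface, if the arm or the gripper's body presses on something with over 40 N, if the wrist force passes 120 N, or if a joint passes its speed limit or range.

ROBOT

A 6-joint arm with a two-finger parallel gripper is mounted at the origin on a cart in front of the work surface, level with it; the furniture and walls round the work are solid. World frame = base frame: x ahead of the robot, y to its left, z up, the work surface at z = 0. Lengths are in m, angles in rad, forces in N, time in s.
With the tool pointing down it reaches from about 0.35 to 0.975 m from the base axis. Payload 4.9 kg.
Tool frame: the origin (TCP) lies at the very end of the fingers, on their centre line; the grasp point (between the pads) lies 19 mm behind it (grasp_offset is the distance from the TCP to the grasp point, in m); x points along the fingers, y is the direction in which the jaws open and shut, and the axes are right-handed (so a half turn about x gives the same grasp; the last joint's range is limited). The gripper opens to 85 mm and grips with 20 to 120 N. Pads are 22 mm wide; open, the fingers measure 114 mm over their backs; the gripper's body (76 mm by 85 mm) begins 54 mm behind the grasp point. The pads swing forward as they close: fully open they stand 13 mm farther back than shut.
Start: joints at [1.171, 0.053, 1.613, -0, 1.476, -0.119], TCP at [0.173, 0.601, 0.231] pointing down, gripper open.
Joint ranges: [-3.01, 3.01], [-1.01, 2.22], [0.06, 2.58], [-1.02, 4.17], [0.09, 2.62], [-3.14, 3.14]. Speed limits (rad/s): [2.57, 2.57, 3.14, 3.14, 3.14, 3.14].

INTERFACE

Orientations are given as a rotation vector (axis times angle).
In Python, from station import get_obs, get_image, camera_model, finish_job, grasp_offset gives the robot as it stands.
- The arm moves only by the shell command python3 -m crank 'ROWS' [OPENING] [FORCE]. ROWS is JSON, a list that holds one entry, the list of rows, each a list of 4 numbers: the shift along the world's x, y, z in m, then the turn about the world's z in degrees. In form: [[[dx, dy, dz, turn], ...]]. A call has 1 to 5 rows; each row is the pose to reach, as a shift and turn from the pose commanded when the call began; what a row does not reach only later rows make up. A row lasts 1/12 s, in which the tool goes at most 41.7 mm and 7.16 degrees, less where a joint would pass 70% of its speed; a pose out of reach is approached as far as the arm can. A call with a gripper value outside its range is refused whole. OPENING is the opening, from 0 (shut) to 1 (fully open), set as the call begins (- or left out, the last holds). The fingers move at their own pace and stop on an object; FORCE is the grip in N (left out, the last holds). Time passes only in rows, so rows that repeat a pose let the fingers close. It gives the time, the measured TCP pose, the force and the opening at its end, in the units of the state.
- get_obs(): the state, without advancing time (a new reading comes with each control period).
- get_image(name): name is "side" or "top"; returns (picture, depth): 384x512x3 uint8, red, green, blue; 384x512 float32, m along the optical axis (not along the pixel's ray), 0 where there is no reading.
- camera_model(name): a dict with "fx", "fy", "cx", "cy" (pixels), "xyz" and "attitude" of the camera in the world. Camera axes: x right, y down, z forward; pixel columns grow to the right and rows downward; lengths in m; the calibration is good to about 2 mm. A picture is of the moment at which its call begins. camera_model takes no time and is no camera call.
- finish_job(): hands the job in, once; it reports no verdict.
The state is a dict: "t": time; "q": joint angles; "dq": joint speeds; "effort": joint torques, N m; "tool_pos": TCP position; "tool_rot": TCP orientation; "contact_force": force on the tool from outside, world axes, zero at the start; "wrist_torque": the same for the moment, N m; "opening": finger opening in m.
Only numpy, scipy, OpenCV 4.12 (cv2) and the standard library are available. Lean on these libraries where they do the work, as an engineer would, in place of code of your own. Each camera call takes 0.05 s, during which the arm holds its last target.

## Working session

There is one attempt and no reset: what is moved stays moved. The work goes in short steps, Python scripts to look and compute and a shell command to move; the robot and the scene stay as the last step left them, time stands still between calls to the robot, and variables do not carry over. Pictures are saved under pics/ and viewed, and the job is handed in when it is done.

```bash
mkdir -p pics; ls
cat > h.py <<'E'
import numpy as np, cv2
from station import *
def snap(n,f):
    p,d=get_image(n); cv2.imwrite(f'pics/{f}.png',cv2.cvtColor(p,cv2.COLOR_RGB2BGR)); np.savez(f'pics/{f}.npz',p=p,d=d); return p,d
E
python3 - <<'E'
from h import *
for n in('side','top'):
    snap(n,n+'0'); print(camera_model(n))
print(get_obs(),grasp_offset)
E
```

```text
pics
{'fx': 469.4746381368012, 'fy': 469.4746381368012, 'cx': 252.45675688268375, 'cy': 193.168798303326, 'xyz': array([-0.18988764, -1.13572357,  0.7725695 ]), 'attitude': array([-1.98522659,  0.57244363, -0.33678154])}
{'fx': 453.67236924596506, 'fy': 453.67236924596506, 'cx': 267.61478714180424, 'cy': 183.95363441600196, 'xyz': array([-0.28055566, -0.12753131,  1.29124866]), 'attitude': array([-2.07457171,  1.60164014, -0.52267757])}
{'t': 0.1, 'q': array([ 1.17102254e+00,  5.33045816e-02,  1.61415579e+00,  2.02369089e-05,
        1.47602288e+00, -1.18973353e-01]), 'dq': array([-0.00079792, -0.00130995, -0.00321346,  0.00169984, -0.00199423,
        0.00129185]), 'effort': array([-3.48008803e-05, -3.94903564e+01, -3.71362746e+01, -1.92922025e-04,
        3.90845962e-03, -1.32451132e-05]), 'tool_pos': array([0.1729582 , 0.59999982, 0.23017799]), 'tool_rot': array([ 0.21899083,  1.56003964, -0.22186103]), 'contact_force': array([0.24720315, 0.00849419, 0.09140134]), 'wrist_torque': array([ 0.00135806, -0.03405384,  0.03407802]), 'opening': 0.08564545545175382} 0.0187
```

View pics/side0.png

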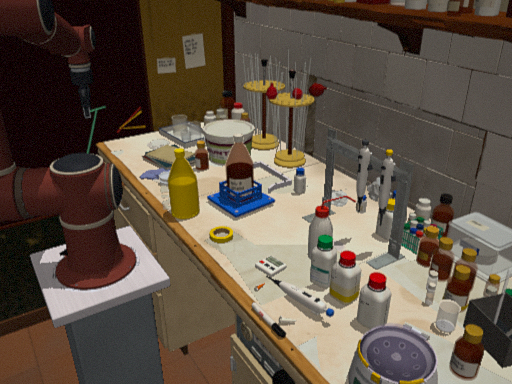

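View pics/top0.png

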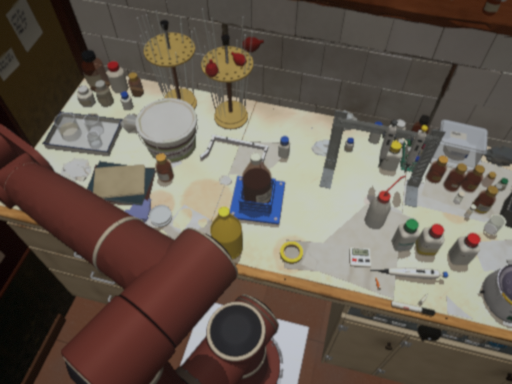

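```bash
python3 - <<'E'
from h import *
a=cv2.imread('pics/top0.png')[120:280,130:330]; cv2.imwrite('pics/topc.png',cv2.resize(a,None,fx=3.7,fy=3.7,interpolation=cv2.INTER_CUBIC))
a=cv2.imread('pics/side0.png')[120:260,140:340]; cv2.imwrite('pics/sidec.png',cv2.resize(a,None,fx=4,fy=4,interpolation=cv2.INTER_CUBIC))
E
cat >> h.py <<'E'
from scipy.spatial.transform import Rotation as R
def ray(n,u,v):
    m=camera_model(n); r=R.from_rotvec(m['attitude']).as_matrix()
    return m['xyz'], r@np.array([(u-m['cx'])/m['fx'],(v-m['cy'])/m['fy'],1.])
def onz(n,u,v,z):
    c,d=ray(n,u,v); return c+d*(z-c[2])/d[2]
def cloud(n,dep):
    m=camera_model(n); r=R.from_rotvec(m['attitude']).as_matrix()
    v,u=np.mgrid[:384,:512]; P=np.stack([(u-m['cx'])/m['fx']*dep,(v-m['cy'])/m['fy']*dep,dep],-1)
    return P@r.T+m['xyz']
E
python3 - <<'E'
from h import *
for n in('side','top'):
    z=np.load(f'pics/{n}0.npz'); P=cloud(n,z['d']); hsv=cv2.cvtColor(z['p'],cv2.COLOR_RGB2HSV)
    m=(hsv[...,0]>100)&(hsv[...,0]<125)&(hsv[...,1]>150)&(z['d']>0)
    nn,l,s,c=cv2.connectedComponentsWithStats(m.astype(np.uint8))
    for i in range(1,nn):
        if s[i,4]>15:
            q=P[l==i]; print(n,s[i],q.min(0).round(3),q.max(0).round(3),np.median(q,0).round(3))
print([ (u,v,onz('top',u,v,.0).round(3)) for u,v in((240,180),)],)
E
```

```text
side [297 168   7   6  39] [0.722 0.032 0.079] [0.749 0.067 0.094] [0.733 0.047 0.087]
side [ 208  181   66   36 1065] [ 0.425 -0.006  0.011] [0.606 0.169 0.091] [0.477 0.043 0.025]
side [393 190   3   7  17] [ 0.873 -0.258  0.008] [ 1.024 -0.135  0.093] [ 0.881 -0.251  0.085]
side [410 224  13  10  57] [ 0.785 -0.415  0.042] [ 0.832 -0.376  0.067] [ 0.805 -0.405  0.061]
side [327 309   6   7  36] [ 0.381 -0.53   0.032] [ 0.396 -0.519  0.044] [ 0.389 -0.526  0.04 ]
top [122  92   5   5  22] [0.8   0.682 0.065] [0.825 0.703 0.076] [0.81  0.692 0.072]
top [282 137   6   5  22] [0.723 0.043 0.088] [0.742 0.062 0.098] [0.732 0.052 0.094]
top [231 180  53  43 901] [0.43  0.003 0.016] [0.602 0.177 0.112] [0.477 0.059 0.026]
[(240, 180, array([0.59 , 0.173, 0.   ]))]
```

View pics/topc.png

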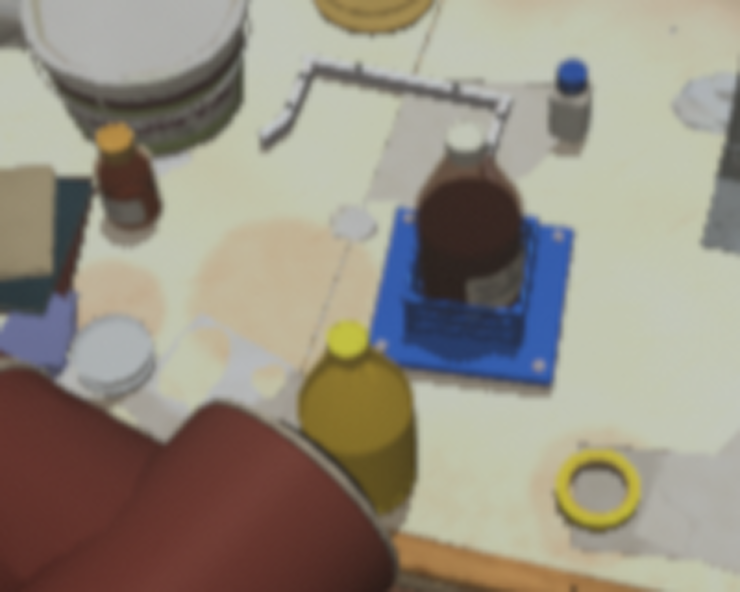

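View pics/sidec.png

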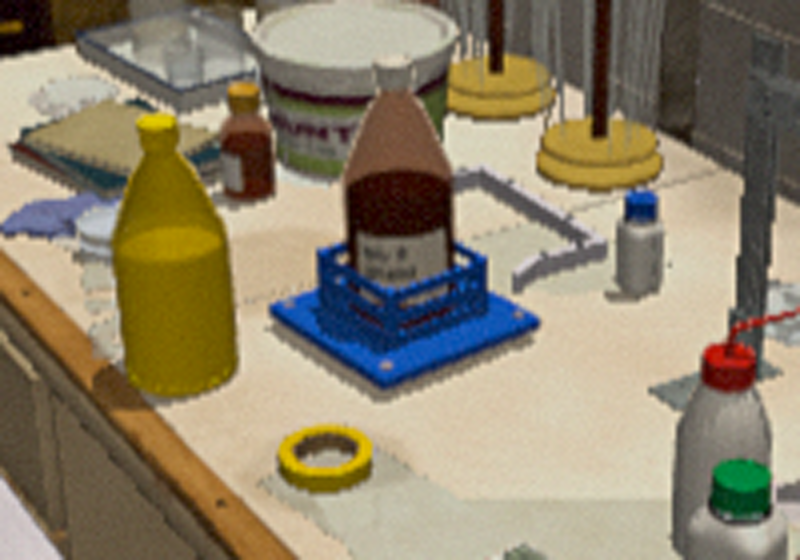

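Run:
```python
from h import *
a=cv2.imread('pics/top0.png')[130:175,195:275]; cv2.imwrite('pics/topb.png',cv2.resize(a,None,fx=10,fy=10,interpolation=cv2.INTER_NEAREST))
for k,(x,y,z) in dict(FL=(402,210,.024),FR=(572,230,.024),NR=(552,383,.024),NL=(373,362,.024),ring=(598,488,.01),petri=(112,350,.02),yel=(375,500,0)).items():
    print(k,onz('top',(x+.5)/3.7+130-.5,(y+.5)/3.7+120-.5,z).round(4))
z=np.load('pics/top0.npz');P=cloud('top',z['d']);hsv=cv2.cvtColor(z['p'],cv2.COLOR_RGB2HSV)
m=(hsv[...,0]>22)&(hsv[...,0]<32)&(hsv[...,1]>180)&(P[...,2]>.05)
m[:180]=0;m[:,:200]=0;m[:,245:]=0
q=P[m];print('yellow',q.min(0),q.max(0))
z=np.load('pics/side0.npz');P=cloud('side',z['d']);hsv=cv2.cvtColor(z['p'],cv2.COLOR_RGB2HSV)
m=(hsv[...,0]>22)&(hsv[...,0]<32)&(hsv[...,1]>180);m[:,:165]=0;m[:,205:]=0;m[:145]=0;m[225:]=0
q=P[m&(P[...,2]>.02)];print('yellow',q.min(0),q.max(0))
```

```text
FL [0.587  0.1776 0.024 ]
FR [0.6059 0.0195 0.024 ]
NR [ 0.4429 -0.0008  0.024 ]
NL [0.4231 0.1555 0.024 ]
ring [ 0.3617 -0.0609  0.01  ]
petri [0.378  0.3814 0.02  ]
yel [0.3075 0.1196 0.    ]Traceback (most recent call last):
  File "<stdin>", line 8, in <module>
    return umr_minimum(a, axis, None, out, keepdims, initial, where)
ValueError: zero-size array to reduction operation minimum which has no identity
```

View pics/topb.png

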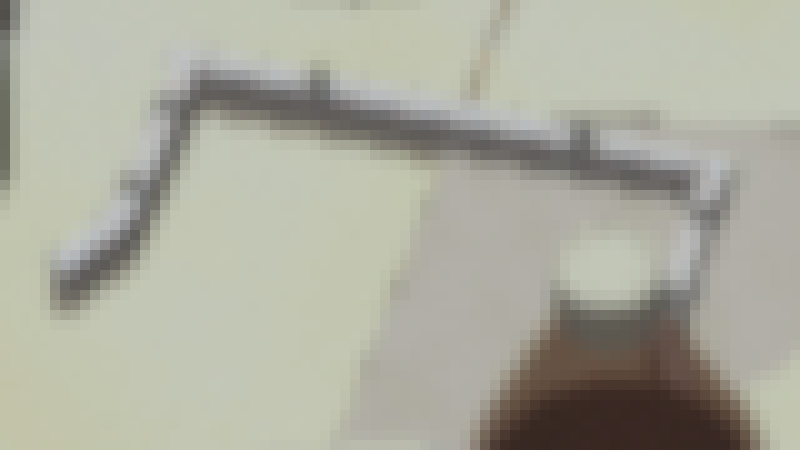

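Run:
```python
from h import *
f=lambda x,y,z:onz('top',(x+.5)/10+195-.5,(y+.5)/10+130-.5,z)
T1,T2=f(207,75,.022),f(685,168,.022)
B1,B2=f(207,103,0),f(685,194,0)
for a in(T1,T2,B1,B2,f(130,195,.022),f(70,265,.022),f(675,200,.022),f(670,285,.022),f(185,75,.022)):print(a.round(4))
for a,b in((T1,T2),(B1,B2)):
    d=b-a; print(np.hypot(*d[:2]), np.degrees(np.arctan2(-d[0],-d[1])*1))
z=np.load('pics/side0.npz');P=cloud('side',z['d']);hsv=cv2.cvtColor(z['p'],cv2.COLOR_RGB2HSV)
m=(hsv[...,0]>22)&(hsv[...,0]<34)&(hsv[...,1]>150);m[:,:165]=0;m[:,202:]=0;m[:145]=0;m[222:]=0
q=P[m&(P[...,2]>.02)];print('yellow',len(q),np.percentile(q,[1,50,99],axis=0))
a=cv2.imread('pics/side0.png')[155:200,245:300]; cv2.imwrite('pics/sideb.png',cv2.resize(a,None,fx=14,fy=12,interpolation=cv2.INTER_NEAREST))
```

```text
[0.7374 0.3103 0.022 ]
[0.7405 0.1297 0.022 ]
[0.7421 0.3136 0.    ]
[0.7463 0.131  0.    ]
[0.6762 0.3192 0.022 ]
[0.6402 0.3295 0.022 ]
[0.7251 0.1294 0.022 ]
[0.687  0.1212 0.022 ]
[0.7353 0.318  0.022 ]
0.18058392985613844 -0.9763470343713786
0.18260367793088148 -1.3177617713708378
yellow 1460 [[0.28189981 0.08465829 0.02177703]
 [0.3156549  0.10354697 0.11603672]
 [0.36248968 0.1420882  0.22472298]]
```

View pics/sideb.png

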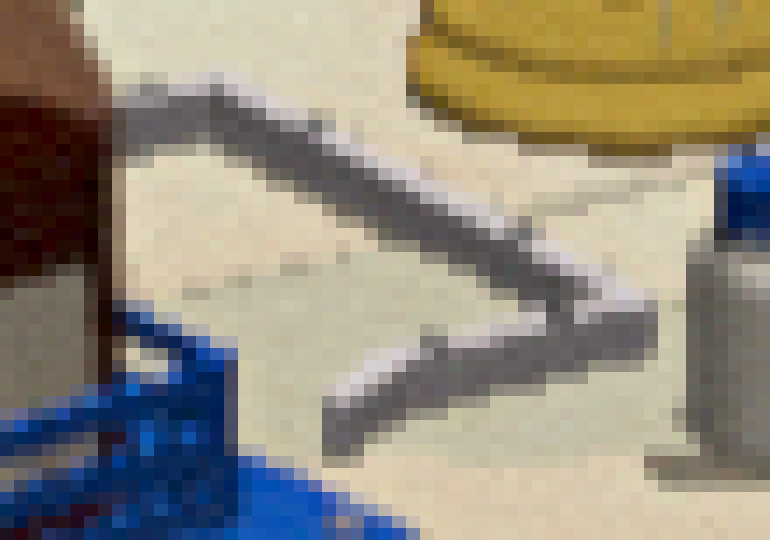

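Run:
```python
from h import *
f=lambda x,y,z:onz('side',(x+.5)/14+245-.5,(y+.5)/12+155-.5,z).round(4)
print('stop top',f(225,100,.022),f(550,295,.022),'base',f(225,140,0),f(545,312,0))
o=get_obs();M=R.from_rotvec(o['tool_rot']).as_matrix();print(M.round(3))
for n in('top','side'):
    P=cloud(n,np.load(f'pics/{n}0.npz')['d']).reshape(-1,3)
    a=1.171; r=P[:,0]*np.cos(a)+P[:,1]*np.sin(a); l=-P[:,0]*np.sin(a)+P[:,1]*np.cos(a)
    k=(abs(l)<.12)&(P[:,2]>.235)
    for b in np.arange(-.2,.8,.05):
        s=k&(r>=b)&(r<b+.05)
        if s.sum()>5: print(n,round(b,2),s.sum(),P[s,2].min().round(3),P[s,2].max().round(3),l[s].min().round(3),l[s].max().round(3))
```

```text
stop top [0.7344 0.3007 0.022 ] [0.7258 0.1295 0.022 ] base [0.7435 0.3149 0.    ] [0.7444 0.1572 0.    ]
[[-0.001  0.277  0.961]
 [-0.002  0.961 -0.277]
 [-1.    -0.002 -0.   ]]
top -0.1 729 0.235 0.318 -0.084 0.088
top -0.05 5250 0.259 0.717 -0.096 0.12
top -0.0 4614 0.266 0.722 -0.094 0.12
top 0.05 1720 0.255 0.712 -0.077 0.12
top 0.1 1436 0.643 0.696 0.026 0.12
top 0.15 1292 0.63 0.678 0.024 0.12
top 0.2 1131 0.616 0.663 0.027 0.12
top 0.25 1007 0.599 0.648 0.026 0.12
top 0.3 881 0.588 0.633 0.027 0.12
top 0.35 774 0.569 0.618 0.026 0.12
top 0.4 664 0.545 0.6 0.029 0.12
top 0.45 812 0.507 0.582 0.018 0.12
top 0.5 345 0.533 0.567 0.018 0.109
top 0.55 559 0.485 0.56 0.018 0.081
top 0.6 91 0.518 0.556 0.008 0.045
side -0.1 1928 0.235 0.318 -0.088 0.12
side -0.05 3345 0.235 0.686 -0.097 0.12
side -0.0 515 0.235 0.682 -0.097 0.12
side 0.05 68 0.308 0.673 -0.032 0.089
side 0.1 120 0.572 0.62 0.023 0.089
side 0.15 212 0.557 0.632 0.022 0.103
side 0.2 206 0.543 0.634 0.023 0.091
side 0.25 186 0.528 0.627 0.023 0.096
side 0.3 150 0.513 0.613 0.022 0.089
side 0.35 120 0.501 0.592 0.024 0.09
side 0.4 102 0.486 0.575 0.025 0.088
side 0.45 203 0.48 0.559 0.017 0.118
side 0.5 154 0.289 0.558 0.017 0.078
side 0.55 856 0.242 0.556 0.008 0.106
side 0.6 214 0.304 0.552 0.007 0.11
side 0.65 25 0.244 0.334 0.061 0.089
```

```bash
python3 -m crank '[[[0,0,0.04,7],[0,0,0.08,14],[0,0,0.12,17],[0,0,0.16,17],[0,0,0.17,17]]]' 1; python3 -m crank '[[[0.017,-0.034,0,0],[0.034,-0.068,0,0],[0.051,-0.102,0,0],[0.068,-0.136,0,0],[0.085,-0.17,0,0]]]'
```

```text
t: 0.52
tool_pos: [0.1737, 0.6018, 0.4099]
tool_rot: [-0.004, 1.566, 0.021]
contact_force: [0.1, 0.1, 1.9]
opening: 0.0855
t: 0.93
tool_pos: [0.2584, 0.4289, 0.4005]
tool_rot: [-0.014, 1.571, 0.012]
contact_force: [1.0, 1.2, 0.5]
opening: 0.0854
```

Run:
```python
from h import *
for n in('top','side'):
    P=cloud(n,np.load(f'pics/{n}0.npz')['d']).reshape(-1,3)
    a=1.171; r=P[:,0]*np.cos(a)+P[:,1]*np.sin(a); l=-P[:,0]*np.sin(a)+P[:,1]*np.cos(a)
    for b in np.arange(.45,.75,.03):
      for c in np.arange(-.12,.15,.03):
        s=(r>=b)&(r<b+.03)&(l>c)&(l<c+.03)&(P[:,2]>.2)
        if s.sum()>3: print(n,round(b,2),round(c,2),s.sum(),P[s,2].min().round(3),P[s,2].max().round(3))
```

```text
top 0.45 0.0 74 0.516 0.555
top 0.45 0.03 82 0.542 0.58
top 0.45 0.06 123 0.569 0.582
top 0.45 0.09 166 0.507 0.579
top 0.45 0.12 130 0.496 0.551
top 0.48 0.0 87 0.547 0.564
top 0.48 0.03 161 0.537 0.568
top 0.48 0.06 133 0.561 0.571
top 0.48 0.09 134 0.542 0.566
top 0.48 0.12 20 0.485 0.552
top 0.51 0.0 59 0.557 0.565
top 0.51 0.03 70 0.538 0.562
top 0.51 0.06 26 0.558 0.563
top 0.51 0.09 5 0.558 0.561
top 0.54 0.0 58 0.555 0.562
top 0.54 0.03 65 0.512 0.56
top 0.57 0.0 52 0.552 0.56
top 0.57 0.03 328 0.485 0.56
top 0.57 0.06 93 0.491 0.53
top 0.6 0.0 56 0.518 0.556
top 0.6 0.03 34 0.532 0.556
side 0.45 0.0 94 0.488 0.553
side 0.45 0.03 30 0.482 0.546
side 0.45 0.06 10 0.48 0.485
side 0.45 0.12 5 0.489 0.496
side 0.48 0.0 64 0.483 0.559
side 0.48 0.03 31 0.48 0.558
side 0.48 0.12 5 0.483 0.488
side 0.51 0.0 42 0.479 0.558
side 0.51 0.03 4 0.554 0.557
side 0.54 0.0 44 0.475 0.556
side 0.54 0.03 41 0.251 0.348
side 0.54 0.06 140 0.243 0.386
side 0.57 0.0 74 0.471 0.554
side 0.57 0.03 203 0.245 0.554
side 0.57 0.06 337 0.242 0.467
side 0.57 0.09 95 0.356 0.453
side 0.6 0.0 56 0.469 0.552
side 0.6 0.03 104 0.324 0.547
side 0.6 0.06 12 0.32 0.547
side 0.6 0.09 36 0.33 0.444
side 0.63 0.06 15 0.244 0.335
side 0.66 0.06 13 0.246 0.334
```

```bash
python3 -m crank '[[[0.017,-0.037,0,0],[0.034,-0.074,0,0],[0.051,-0.111,0,0],[0.068,-0.148,0,0],[0.085,-0.185,0,0]]]'; python3 -m crank '[[[0.017,-0.037,0,0],[0.034,-0.074,0,0],[0.051,-0.111,0,0],[0.068,-0.148,0,0],[0.085,-0.185,0,0]]]';python3 -m crank '[[[0.016,-0.036,0,0],[0.032,-0.072,0,0],[0.048,-0.108,0,0],[0.064,-0.144,0,0],[0.08,-0.15,0,0]]]'
```

```text
t: 1.35
tool_pos: [0.3433, 0.2437, 0.4008]
tool_rot: [-0.013, 1.571, 0.013]
contact_force: [1.0, 0.1, 0.3]
opening: 0.0854
t: 1.77
tool_pos: [0.4284, 0.0585, 0.4009]
tool_rot: [-0.012, 1.571, 0.012]
contact_force: [0.6, 0.2, 0.5]
opening: 0.0855
t: 2.18
tool_pos: [0.5084, -0.0943, 0.4]
tool_rot: [-0.009, 1.573, 0.006]
contact_force: [0.1, 0.8, -0.0]
opening: 0.0855
```

```bash
python3 -m crank '[[[0,0,-0.041,0],[0,0,-0.082,0],[0,0,-0.123,0],[0,0,-0.164,0],[0,0,-0.2,0]]]'; python3 -m crank '[[[0,0,-0.041,0],[0,0,-0.082,0],[0,0,-0.123,0],[0,0,-0.155,0],[0,0,-0.155,0]]]'
python3 - <<'E'
from h import *
for n in('top','side'):
    snap(n,n+'1')
a=cv2.imread('pics/top1.png')[120:280,180:380]; b=cv2.imread('pics/side1.png')[120:280,150:350]
cv2.imwrite('pics/c1.png',cv2.resize(np.hstack([a,b]),None,fx=2,fy=2,interpolation=cv2.INTER_CUBIC))
E
```

```text
t: 2.6
tool_pos: [0.507, -0.0892, 0.1978]
tool_rot: [-0.012, 1.573, 0.013]
contact_force: [0.0, 0.5, -0.9]
opening: 0.0856
t: 3.02
tool_pos: [0.5016, -0.0874, 0.0379]
tool_rot: [-0.008, 1.586, 0.016]
contact_force: [-1.1, 0.1, -1.3]
opening: 0.0854
```

View pics/c1.png

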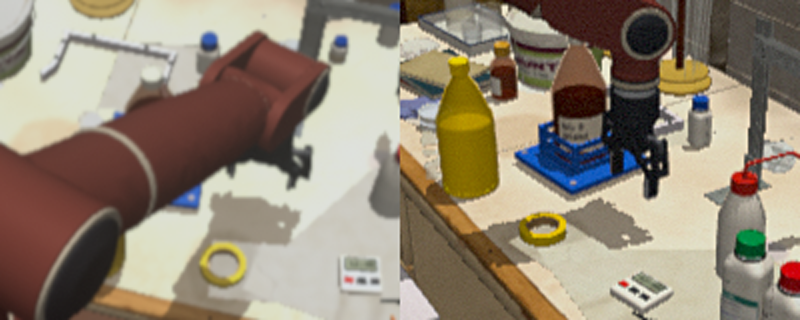

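```bash
python3 -m crank '[[[0,0,0,0],[0,0,0,0],[0,0,0,0]]]'; python3 -m crank '[[[0,0,-0.015,0],[0,0,-0.028,0],[0,0,-0.028,0],[0,0,-0.028,0]]]'
```

```text
t: 3.37
tool_pos: [0.5104, -0.0902, 0.0494]
tool_rot: [-0.014, 1.566, 0.011]
contact_force: [-0.1, -0.3, -0.6]
opening: 0.0853
t: 3.7
tool_pos: [0.5085, -0.0896, 0.0191]
tool_rot: [-0.013, 1.57, 0.012]
contact_force: [0.5, 0.0, 0.8]
opening: 0.0855
```

```bash
cat > look.py <<'E'
from h import *
import sys
n=sys.argv[1]
o=get_obs();print(o['tool_pos'].round(4),R.from_rotvec(o['tool_rot']).as_matrix()[:,1].round(3))
p,d=snap('side',n)
a=cv2.imread(f'pics/{n}.png')[130:250,180:340]
cv2.imwrite(f'pics/{n}c.png',cv2.resize(a,None,fx=5,fy=5,interpolation=cv2.INTER_CUBIC))
E
python3 look.py s2
python3 - <<'E'
from h import *
z=np.load('pics/s2.npz');P=cloud('side',z['d']);g=z['p'].max(-1)
s=(g<80)&(abs(P[...,0]-.51)<.05)&(abs(P[...,1]+.09)<.08)&(P[...,2]<.12)&(P[...,2]>.004)
v,u=np.where(s);print(s.sum())
for y0 in np.arange(-.17,0,.01):
    k=s&(P[...,1]>=y0)&(P[...,1]<y0+.01)
    if k.sum()>2: print(round(y0,2),k.sum(),P[k].min(0).round(3),P[k].max(0).round(3))
E
```

```text
[ 0.5085 -0.0896  0.0191] [-0.016  1.    -0.   ]
430
-0.17 58 [ 0.494 -0.168  0.078] [ 0.519 -0.16   0.118]
-0.16 36 [ 0.494 -0.16   0.076] [ 0.521 -0.15   0.116]
-0.15 52 [ 0.493 -0.15   0.038] [ 0.519 -0.14   0.107]
-0.14 21 [ 0.493 -0.14   0.039] [ 0.52  -0.131  0.1  ]
-0.13 29 [ 0.49  -0.13   0.091] [ 0.515 -0.12   0.12 ]
-0.12 31 [ 0.487 -0.12   0.097] [ 0.512 -0.111  0.12 ]
-0.11 7 [ 0.488 -0.109  0.091] [ 0.499 -0.1    0.119]
-0.1 3 [ 0.49  -0.099  0.095] [ 0.499 -0.095  0.12 ]
-0.09 13 [ 0.487 -0.089  0.096] [ 0.5  -0.08  0.12]
-0.08 12 [ 0.488 -0.08   0.097] [ 0.499 -0.071  0.119]
-0.07 15 [ 0.488 -0.07   0.092] [ 0.499 -0.06   0.12 ]
-0.06 20 [ 0.49  -0.059  0.041] [ 0.513 -0.05   0.118]
-0.05 72 [ 0.492 -0.05   0.035] [ 0.517 -0.04   0.098]
-0.04 28 [ 0.492 -0.038  0.074] [ 0.518 -0.03   0.119]
-0.03 28 [ 0.493 -0.03   0.08 ] [ 0.516 -0.02   0.119]
-0.02 5 [ 0.497 -0.02   0.087] [ 0.517 -0.015  0.111]
```

View pics/s2c.png

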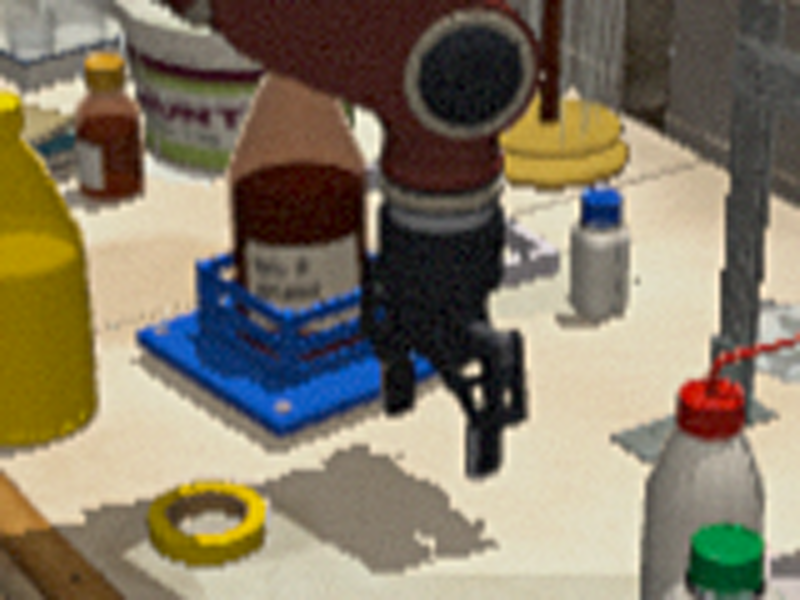

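```bash
python3 -m crank '[[[0,0,-0.008,0],[0,0,-0.016,0],[0,0,-0.018,0],[0,0,-0.018,0]]]';  python3 -m crank '[[[0,0.01,0,0],[0,0.02,0,0],[0,0.025,0,0],[0,0.025,0,0]]]'; python3 look.py s3
```

```text
t: 4.08
tool_pos: [0.5073, -0.0892, -0.0008]
tool_rot: [-0.012, 1.573, 0.013]
contact_force: [-0.6, -0.4, -0.6]
opening: 0.0855
t: 4.42
tool_pos: [0.5082, -0.0631, 0.0004]
tool_rot: [-0.014, 1.571, 0.014]
contact_force: [0.2, -0.4, 0.2]
opening: 0.0851
[ 5.082e-01 -6.310e-02  4.000e-04] [-0.018  1.     0.   ]
```

View pics/s3c.png

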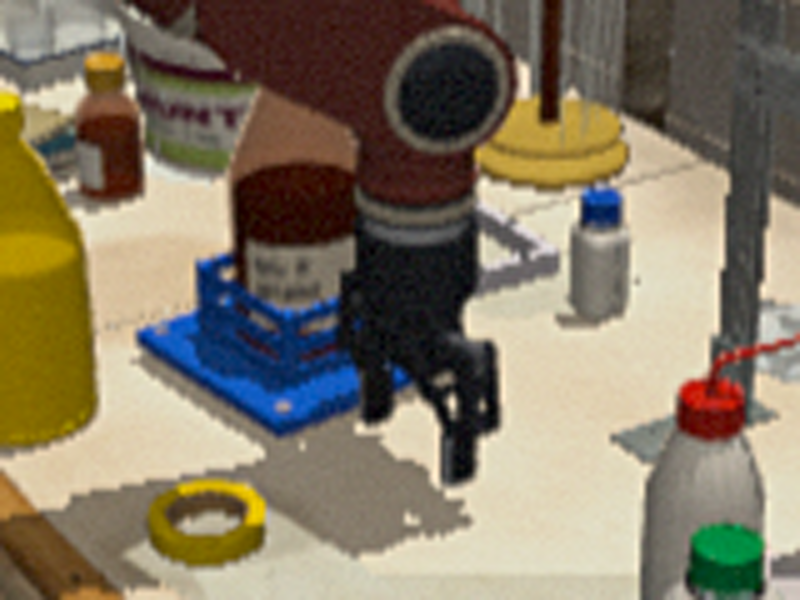

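```bash
python3 -m crank '[[[0,0.004,0,0],[0,0.008,0,0],[0,0.012,0,0]]]'; python3 -m crank '[[[0,0.003,0,0],[0,0.006,0,0],[0,0.009,0,0]]]';python3 look.py s4
```

```text
t: 4.72
tool_pos: [0.5083, -0.0522, 0.0004]
tool_rot: [-0.012, 1.571, 0.012]
contact_force: [-0.7, 0.8, -0.0]
opening: 0.0851
t: 4.97
tool_pos: [0.508, -0.0446, 0.0003]
tool_rot: [-0.016, 1.571, 0.011]
contact_force: [-1.0, -6.4, -0.4]
opening: 0.0857
[ 5.08e-01 -4.46e-02  3.00e-04] [-0.017  1.    -0.003]
```

View pics/s4c.png

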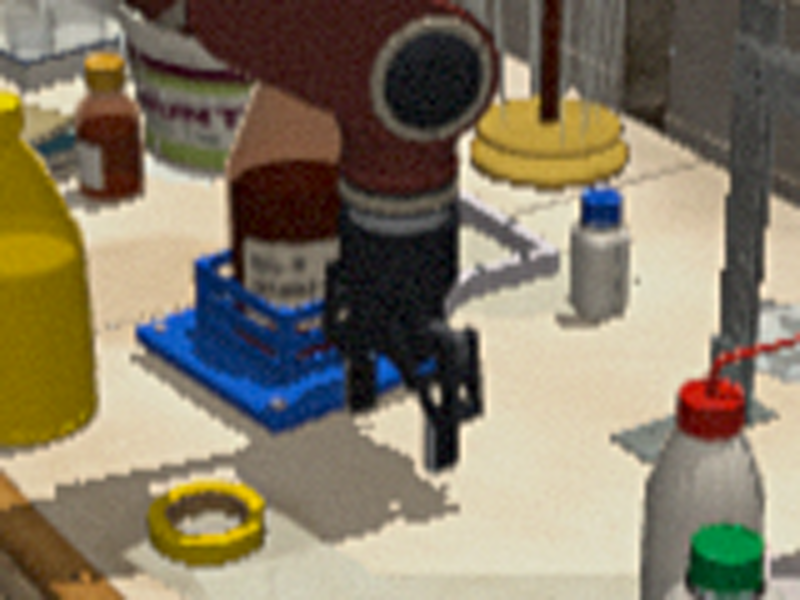

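```bash
cat > crate.py <<'E'
from h import *
import sys
def edge(f,cam='side',x0=None,x1=None):
    p=np.load(f'pics/{f}.npz')['p'];hsv=cv2.cvtColor(p,cv2.COLOR_RGB2HSV)
    m=((hsv[...,0]>100)&(hsv[...,0]<128)&(hsv[...,1]>130)).astype(np.uint8)
    n,l,s,c=cv2.connectedComponentsWithStats(m)
    m[:150]=0;m[260:]=0;m[:,:150]=0;m[:,300:]=0
    n,l,s,c=cv2.connectedComponentsWithStats(m); i=1+s[1:,4].argmax(); k=l==i
    us=np.where(k.any(0))[0]; lo=np.array([np.where(k[:,u])[0].max() for u in us])
    j=lo.argmax(); ub=us[j]; ul=us[0]
    a=ul+3; b=ub-3
    sel=(us>=a)&(us<=b)
    Q=np.array([onz(cam,u,v+.5,.010) for u,v in zip(us[sel],lo[sel])])
    L=cv2.fitLine(Q[:,:2].astype(np.float32),cv2.DIST_HUBER,0,.001,.001).ravel()
    d=L[:2]*np.sign(L[1]); yaw=np.arctan2(-d[0],d[1])
    cNL=onz(cam,ul-.5,lo[:3].mean()-1,.017); cNR=onz(cam,ub,lo[j]+.5,.010)
    n_=np.array([np.cos(yaw),np.sin(yaw)]); t=np.array([-n_[1],n_[0]])
    print('yaw',np.degrees(yaw).round(2),'NL',cNL.round(4)[:2],'NR',cNR.round(4)[:2],'len',np.hypot(*(cNL-cNR)[:2]).round(4),'mid->centre',((cNL+cNR)[:2]/2+.084*n_).round(4), 'lineN', (L[2:]@n_).round(4))
if __name__=='__main__':
    for f in sys.argv[1:]: edge(f)
E
python3 crate.py side0 s3 s4
python3 -m crank '[[[0,0.004,0,0],[0,0.008,0,0],[0,0.012,0,0],[0,0.016,0,0],[0,0.02,0,0]]]';python3 look.py s5; python3 crate.py s5
```

```text
yaw 6.16 NL [0.4279 0.1623] NR [0.448  0.0082] len 0.1554 mid->centre [0.5215 0.0942] lineN 0.4463
yaw 6.16 NL [0.4279 0.1623] NR [0.448  0.0082] len 0.1554 mid->centre [0.5215 0.0942] lineN 0.4463
yaw 6.13 NL [0.4295 0.173 ] NR [0.4485 0.0155] len 0.1586 mid->centre [0.5225 0.1032] lineN 0.4476
t: 5.43
tool_pos: [0.508, -0.0247, 0.0002]
tool_rot: [-0.016, 1.571, 0.011]
contact_force: [-0.7, -5.5, -0.3]
opening: 0.0856
[ 5.08e-01 -2.47e-02  2.00e-04] [-0.017  1.    -0.003]
yaw 3.7 NL [0.4333 0.1883] NR [0.4472 0.0395] len 0.1495 mid->centre [0.5241 0.1193] lineN 0.4493
```

```bash
python3 -m crank '[[[0,0.004,0,0],[0,0.008,0,0],[0,0.012,0,0],[0,0.016,0,0],[0,0.02,0,0]]]';python3 look.py s6; python3 crate.py s6
```

```text
t: 5.9
tool_pos: [0.5079, -0.0046, 0.0002]
tool_rot: [-0.015, 1.572, 0.011]
contact_force: [-1.6, -6.9, -1.0]
opening: 0.0854
[ 5.079e-01 -4.600e-03  2.000e-04] [-0.016  1.    -0.003]
yaw 1.39 NL [0.4408 0.2108] NR [0.4482 0.0546] len 0.1564 mid->centre [0.5285 0.1348] lineN 0.4493
```

View pics/s6c.png

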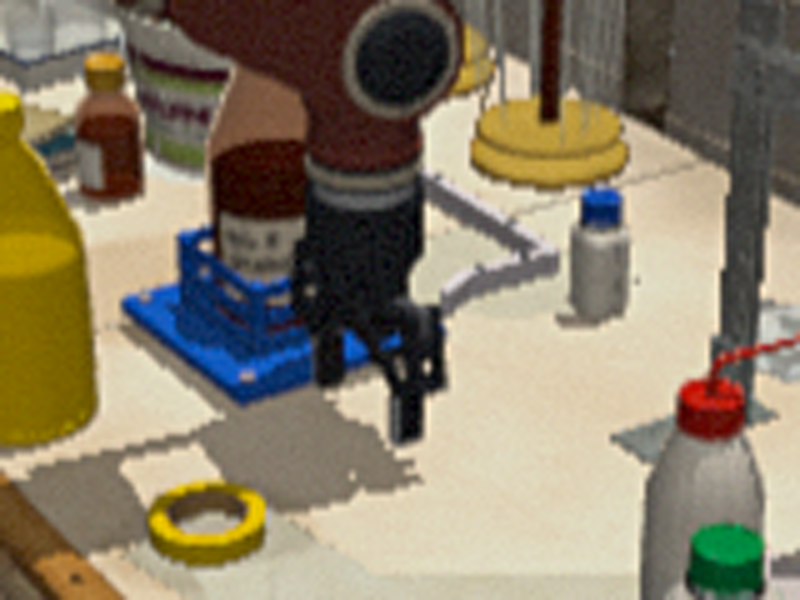

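```bash
python3 -m crank '[[[0,-0.008,0,0],[0.008,-0.01,0,0],[0.014,-0.01,0,0],[0.014,-0.004,0,0],[0.014,0,0,0]]]'; python3 -m crank '[[[0,0.005,0,0],[0,0.01,0,0],[0,0.015,0,0],[0,0.02,0,0],[0,0.025,0,0]]]';python3 look.py s7; python3 crate.py s7
```

```text
t: 6.37
tool_pos: [0.523, -0.0032, 0.0005]
tool_rot: [-0.012, 1.57, 0.012]
contact_force: [1.8, -6.0, 0.7]
opening: 0.0853
t: 6.78
tool_pos: [0.5225, 0.0205, 0.0006]
tool_rot: [-0.016, 1.57, 0.011]
contact_force: [-0.4, -7.7, 1.7]
opening: 0.0856
[0.5225 0.0205 0.0006] [-0.017  1.    -0.004]
yaw 1.0 NL [0.4424 0.2378] NR [0.4469 0.0796] len 0.1583 mid->centre [0.5286 0.1602] lineN 0.45
```

View pics/s7c.png

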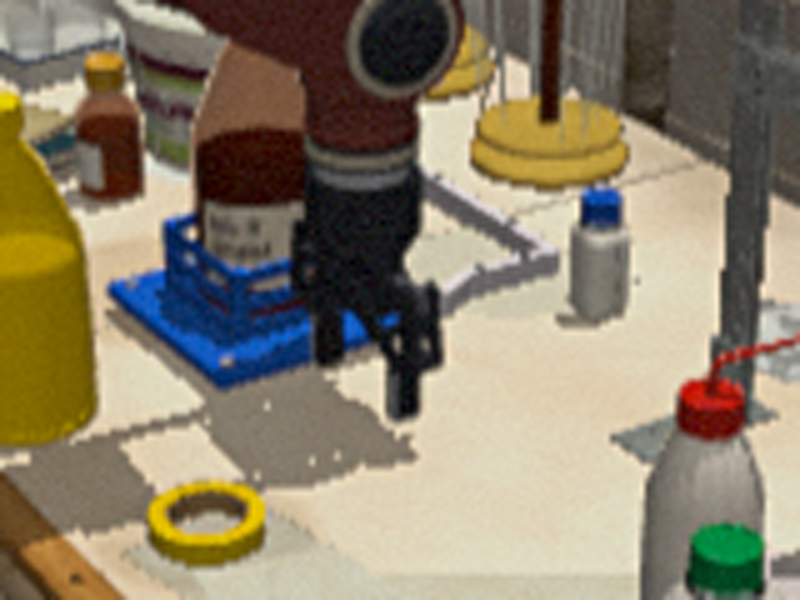

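```bash
python3 -m crank '[[[0,0.006,0,0],[0,0.012,0,0],[0,0.018,0,0],[0,0.024,0,0],[0,0.03,0,0]]]';python3 look.py s8; python3 crate.py s8
```

```text
t: 7.25
tool_pos: [0.5224, 0.0506, 0.0006]
tool_rot: [-0.016, 1.571, 0.011]
contact_force: [-0.3, -8.6, 1.2]
opening: 0.0854
[0.5224 0.0506 0.0006] [-0.017  1.    -0.003]
yaw 0.44 NL [0.444  0.2655] NR [0.4465 0.1213] len 0.1442 mid->centre [0.5293 0.194 ] lineN 0.4498
```

View pics/s8c.png

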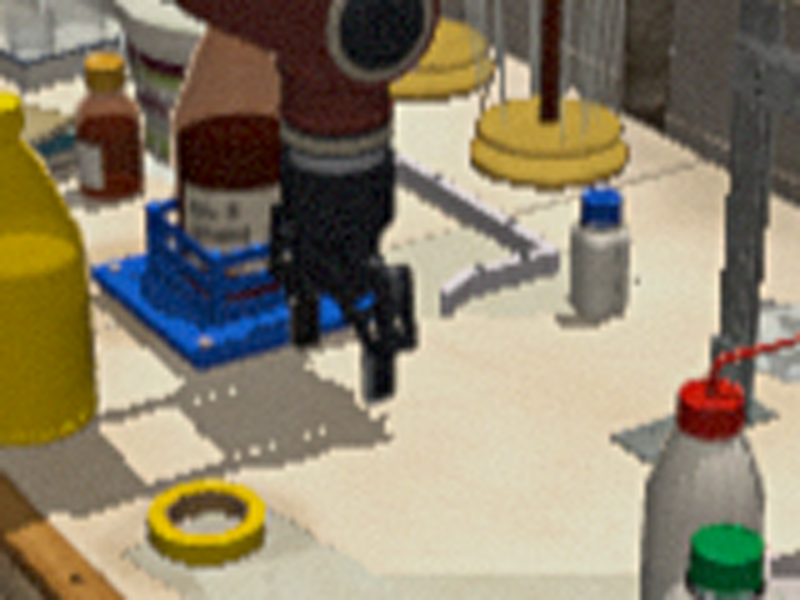

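```bash
python3 -m crank '[[[0,0.006,0,0],[0,0.012,0,0],[0,0.018,0,0],[0,0.024,0,0],[0,0.029,0,0]]]'; python3 -m crank '[[[0,-0.01,0,0],[0,-0.03,0,0],[0,-0.06,0,0],[0,-0.06,0.02,0],[0,-0.06,0.05,0]]]'; python3 look.py s9
```

```text
t: 7.72
tool_pos: [0.5223, 0.0797, 0.0006]
tool_rot: [-0.016, 1.571, 0.011]
contact_force: [-0.1, -7.3, 1.9]
opening: 0.0853
t: 8.13
tool_pos: [0.5187, 0.0196, 0.0471]
tool_rot: [-0.009, 1.579, 0.012]
contact_force: [0.4, 1.3, 0.3]
opening: 0.0858
[0.5187 0.0196 0.0471] [-0.014  1.     0.002]
```

View pics/s9c.png

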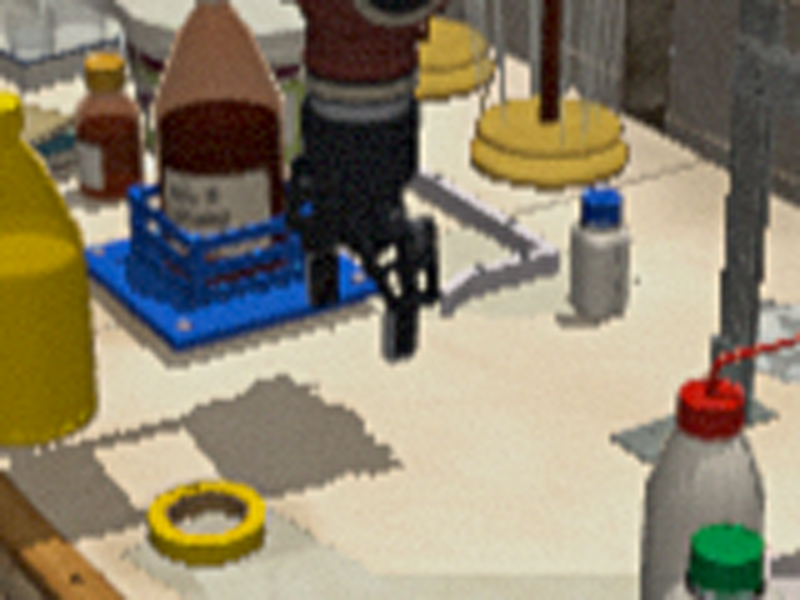

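```bash
python3 -m crank '[[[0,0,0.041,0],[0,0,0.082,0],[0,0,0.123,0],[0,0,0.164,0],[0,0,0.2,0]]]'; python3 -m crank '[[[0,0,0.041,-7],[0,0,0.082,-14],[0,0,0.123,-21],[0,0,0.15,-28],[0,0,0.15,-35]]]'; python3 -m crank '[[[-0.025,0.03,0,-7],[-0.05,0.06,0,-14],[-0.075,0.09,0,-21],[-0.1,0.12,0,-28],[-0.125,0.15,0,-35]]]';python3 -m crank '[[[-0.025,0.03,0,-7],[-0.045,0.05,0,-14],[-0.045,0.05,0,-20],[-0.045,0.05,0,-20]]]'; python3 -c "
from h import *
print(get_obs()['q'].round(3));snap('top','top2');snap('side','s10')
print(onz('top',130+348/3.7-.5,120+340/3.7-.5,.226))"
```

```text
t: 8.6
tool_pos: [0.5222, 0.0206, 0.2532]
tool_rot: [-0.012, 1.569, 0.013]
contact_force: [-0.3, -0.1, -0.3]
opening: 0.0853
t: 9.02
tool_pos: [0.5239, 0.0205, 0.409]
tool_rot: [0.472, 1.506, -0.467]
contact_force: [-0.5, 0.3, 0.5]
opening: 0.0856
t: 9.43
tool_pos: [0.3997, 0.1672, 0.4001]
tool_rot: [0.923, 1.367, -0.921]
contact_force: [0.8, -0.1, 0.8]
opening: 0.0853
t: 9.77
tool_pos: [0.3549, 0.2173, 0.4005]
tool_rot: [1.179, 1.229, -1.177]
contact_force: [0.4, 0.1, 0.3]
opening: 0.0852
[ 3.700e-01 -5.000e-01  1.805e+00  1.000e-03  1.835e+00  3.270e-01]
[0.32459247 0.13434005 0.226     ]
```

View pics/top2.png

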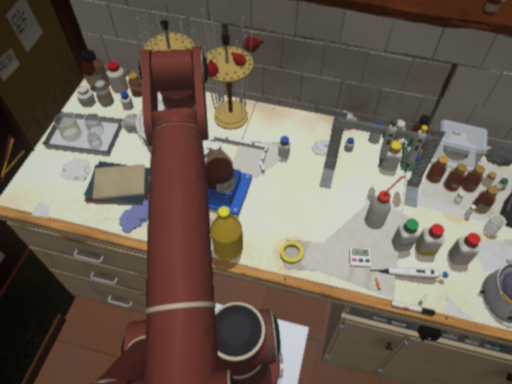

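View pics/s10.png

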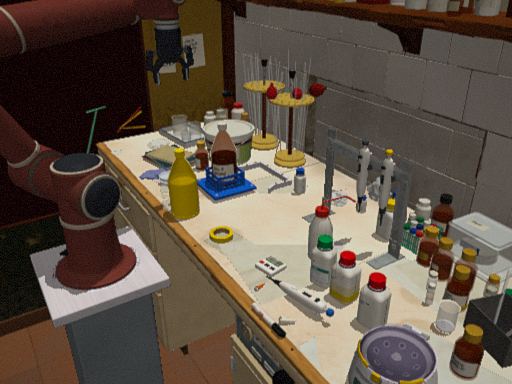

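```bash
python3 - <<'E'
from h import *
print(onz('side',140+158/4,120+120/4,.226), onz('top',np.mean([223.5]),211,.226))
for n,f in(('top','top2'),('side','s10')):
    z=np.load(f'pics/{f}.npz');P=cloud(n,z['d']);hsv=cv2.cvtColor(z['p'],cv2.COLOR_RGB2HSV)
    m=((hsv[...,0]>20)&(hsv[...,0]<34)&(hsv[...,1]>150)&(P[...,2]>.03)&(P[...,2]<.24)&(abs(P[...,0]-.33)<.08)&(abs(P[...,1]-.11)<.09))
    for a,b in((.03,.12),(.205,.24)):
        q=P[m&(P[...,2]>a)&(P[...,2]<b)]; print(n,a,len(q),np.percentile(q,[2,50,98],axis=0).round(3).tolist())
E
python3 crate.py s10
python3 - <<'E'
import cv2,numpy as np
a=cv2.imread('pics/top2.png')[120:220,200:300]
b=cv2.imread('pics/s10.png')[120:220,170:320]
cv2.imwrite('pics/c2.png',np.vstack([np.hstack([cv2.resize(a,(320,320),interpolation=2),cv2.resize(b,(480,320),interpolation=2)])]))
E
```

```text
[0.32661605 0.1292476  0.226     ] [0.32575606 0.13486319 0.226     ]
top 0.03 353 [[0.282, 0.091, 0.032], [0.289, 0.119, 0.079], [0.32, 0.162, 0.119]]
top 0.205 102 [[0.31, 0.121, 0.208], [0.32, 0.133, 0.224], [0.335, 0.146, 0.231]]
side 0.03 706 [[0.283, 0.086, 0.032], [0.312, 0.097, 0.076], [0.363, 0.134, 0.118]]
side 0.205 89 [[0.311, 0.115, 0.206], [0.323, 0.125, 0.22], [0.339, 0.147, 0.226]]
yaw -0.79 NL [0.4475 0.2893] NR [0.4481 0.146 ] len 0.1433 mid->centre [0.5318 0.2165] lineN 0.4456
```

View pics/c2.png

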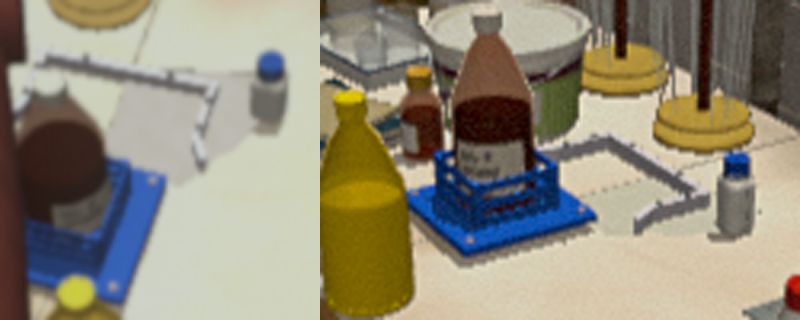

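```bash
python3 -m crank '[[[0.028,0.012,-0.02,0],[0.028,0.012,-0.06,0],[0.028,0.012,-0.1,0],[0.028,0.012,-0.13,0],[0.028,0.012,-0.13,0]]]'; python3 look.py s11;python3 -c "
import cv2;a=cv2.imread('pics/s11.png')[80:240,130:300];cv2.imwrite('pics/s11c.png',cv2.resize(a,None,fx=3.5,fy=3.5,interpolation=2))"
```

```text
t: 10.28
tool_pos: [0.3813, 0.226, 0.2617]
tool_rot: [1.169, 1.235, -1.191]
contact_force: [-0.5, -0.1, -0.1]
opening: 0.0851
[0.3813 0.226  0.2617] [ 0.999  0.041 -0.014]
```

View pics/s11c.png

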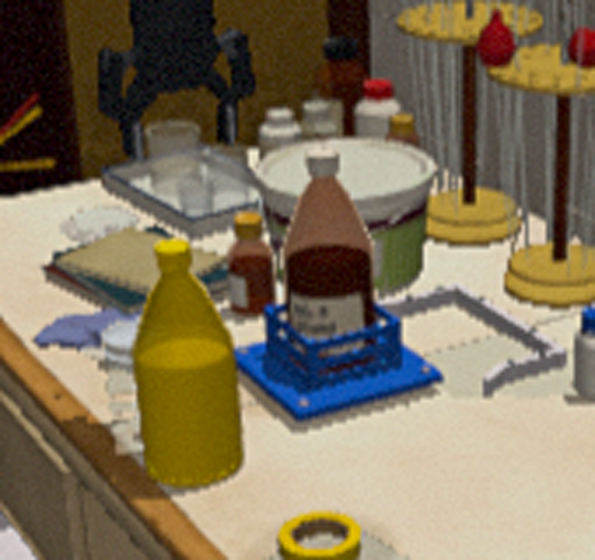

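```bash
python3 -m crank '[[[0,0.002,-0.035,-1.5],[0,0.003,-0.07,-1.5],[0,0.003,-0.105,-1.5],[0,0.003,-0.14,-1.5],[0,0.003,-0.14,-1.5]]]';python3 -m crank '[[[0,0,-0.03,0],[0,0,-0.06,0],[0,0,-0.08,0],[0,0,-0.08,0],[0,0,-0.08,0]]]'; python3 look.py s12;python3 -c "
import cv2;a=cv2.imread('pics/s12.png')[80:240,130:300];cv2.imwrite('pics/s12c.png',cv2.resize(a,None,fx=3.5,fy=3.5,interpolation=2))"
```

```text
t: 10.75
tool_pos: [0.3817, 0.2296, 0.126]
tool_rot: [1.192, 1.22, -1.206]
contact_force: [-1.0, -0.8, -1.6]
opening: 0.0855
t: 11.17
tool_pos: [0.3861, 0.2316, 0.0529]
tool_rot: [1.2, 1.215, -1.197]
contact_force: [0.6, 0.1, 0.5]
opening: 0.0857
[0.3861 0.2316 0.0529] [1.    0.014 0.002]
```

View pics/s12c.png

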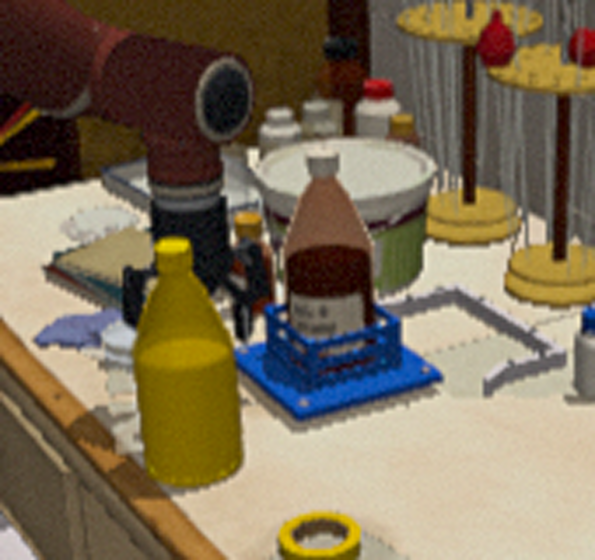

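```bash
python3 -m crank '[[[-0.003,0,-0.01,0],[-0.003,0,-0.02,0],[-0.003,0,-0.03,0],[-0.003,0,-0.03,0]]]';python3 -m crank '[[[0,0,-0.01,0],[0,0,-0.02,0],[0,0,-0.022,0],[0,0,-0.022,0]]]'; python3 look.py s13;python3 -c "
import cv2;a=cv2.imread('pics/s13.png')[120:220,150:280];cv2.imwrite('pics/s13c.png',cv2.resize(a,None,fx=5,fy=5,interpolation=2))"
```

```text
t: 11.55
tool_pos: [0.3795, 0.2305, 0.0183]
tool_rot: [1.196, 1.217, -1.202]
contact_force: [-0.5, -1.3, -1.0]
opening: 0.0853
t: 11.88
tool_pos: [0.38, 0.2307, -0.0031]
tool_rot: [1.197, 1.217, -1.201]
contact_force: [0.8, -0.2, 0.1]
opening: 0.0851
[ 0.38    0.2307 -0.0031] [ 1.     0.014 -0.003]
```

View pics/s13c.png

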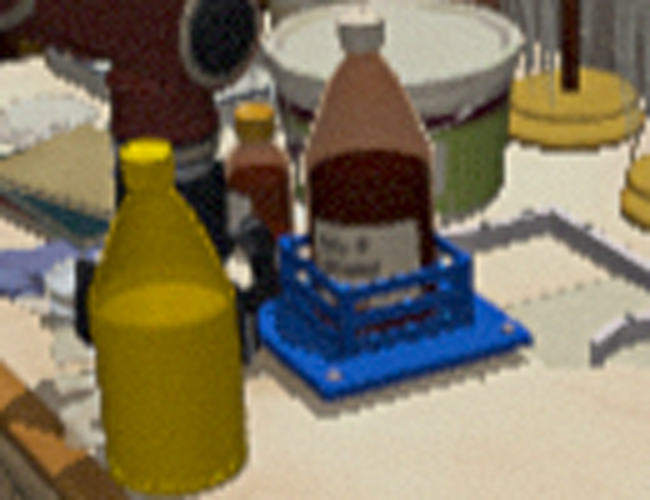

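```bash
python3 -m crank '[[[0.003,0,0.003,0],[0.006,0,0.003,0],[0.009,0,0.003,0],[0.012,0,0.003,0]]]';python3 -m crank '[[[0.003,-0.001,0,0],[0.006,-0.002,0,0],[0.009,-0.003,0,0],[0.012,-0.004,0,0]]]'; python3 look.py s14; python3 crate.py s14
```

```text
t: 12.27
tool_pos: [0.3909, 0.2315, 0.0016]
tool_rot: [1.196, 1.221, -1.204]
contact_force: [-15.7, 0.1, 11.7]
opening: 0.0856
t: 12.6
tool_pos: [0.4028, 0.228, 0.0018]
tool_rot: [1.196, 1.222, -1.203]
contact_force: [-13.9, 2.5, 11.8]
opening: 0.0855
[0.4028 0.228  0.0018] [ 1.     0.014 -0.007]
yaw -0.9 NL [0.4562 0.2257] NR [0.4626 0.1367] len 0.0892 mid->centre [0.5434 0.1799] lineN 0.459
```

View pics/s14c.png

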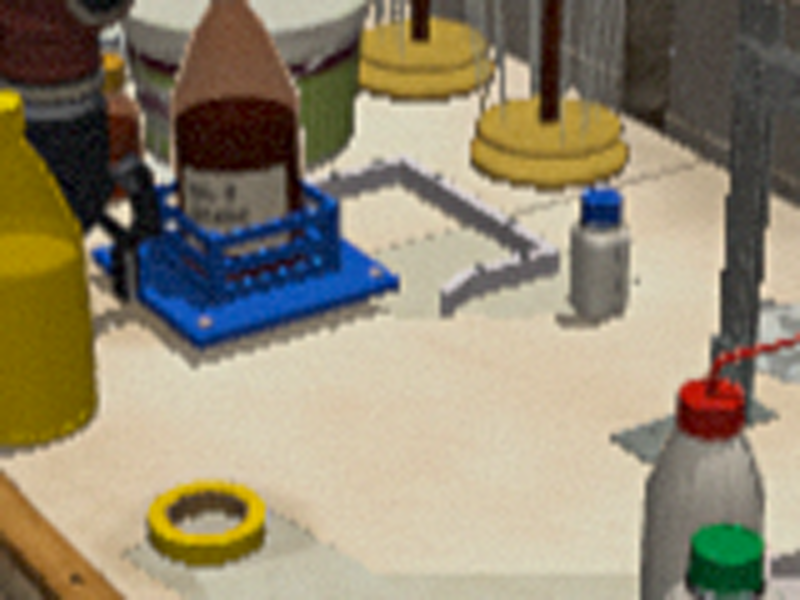

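```bash
python3 -m crank '[[[-0.004,0,0,0],[-0.008,0,0,0],[-0.008,0,0,0]]]'; python3 look.py s15; python3 crate.py s15
python3 - <<'E'
from h import *
a=cv2.imread('pics/s15.png')[150:215,185:270];cv2.imwrite('pics/s15c.png',cv2.resize(a,None,fx=9,fy=9,interpolation=cv2.INTER_CUBIC))
z=np.load('pics/s15.npz');P=cloud('side',z['d']);g=z['p'].max(-1)
s=(g<70)&(abs(P[...,0]-.44)<.04)&(abs(P[...,1]-.222)<.025)&(P[...,2]<.14)
for z0 in np.arange(0,.14,.01):
    k=s&(P[...,2]>=z0)&(P[...,2]<z0+.01)
    if k.sum()>0: print(round(z0,2),k.sum(),P[k].min(0).round(3),P[k].max(0).round(3))
E
```

```text
t: 12.9
tool_pos: [0.3969, 0.2271, 0.0014]
tool_rot: [1.199, 1.216, -1.198]
contact_force: [-0.1, 0.0, -0.5]
opening: 0.0854
[0.3969 0.2271 0.0014] [1.    0.014 0.   ]
yaw -0.63 NL [0.466 0.261] NR [0.4632 0.145 ] len 0.116 mid->centre [0.5486 0.2021] lineN 0.4604
0.01 4 [0.44  0.205 0.014] [0.46  0.232 0.02 ]
0.02 9 [0.437 0.213 0.021] [0.454 0.238 0.028]
0.03 11 [0.435 0.213 0.03 ] [0.45  0.228 0.039]
0.04 11 [0.436 0.213 0.041] [0.45  0.238 0.05 ]
0.05 8 [0.438 0.207 0.052] [0.447 0.225 0.058]
0.06 27 [0.437 0.213 0.06 ] [0.469 0.239 0.07 ]
0.07 23 [0.427 0.207 0.071] [0.47 0.24 0.08]
0.08 22 [0.412 0.208 0.08 ] [0.466 0.235 0.09 ]
0.09 24 [0.406 0.204 0.09 ] [0.468 0.231 0.1  ]
0.1 46 [0.403 0.202 0.101] [0.463 0.227 0.11 ]
0.11 33 [0.401 0.21  0.11 ] [0.463 0.234 0.12 ]
0.12 4 [0.418 0.2   0.12 ] [0.457 0.234 0.13 ]
0.13 4 [0.418 0.199 0.133] [0.423 0.202 0.137]
```

View pics/s15c.png

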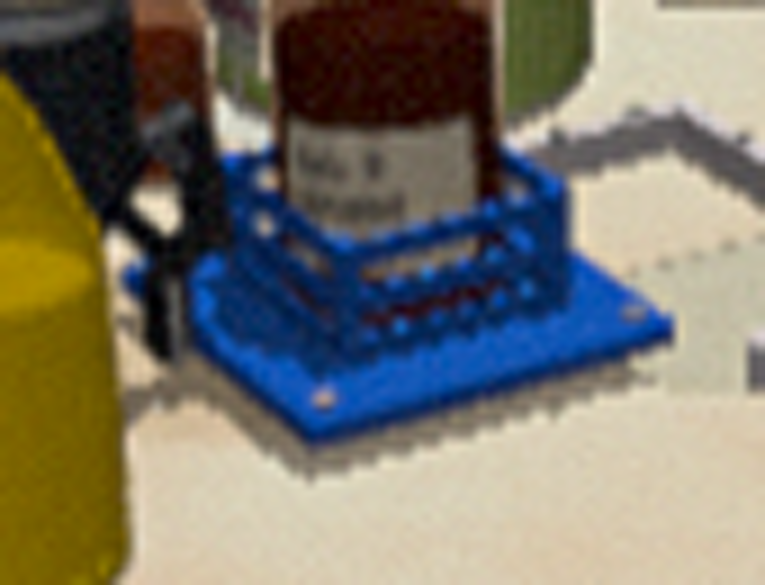

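```bash
python3 -m crank '[[[0,-0.003,0.002,0],[0.003,-0.004,0.002,0],[0.006,-0.004,0.002,0],[0.008,-0.004,0.002,0]]]';python3 -m crank '[[[0.003,0,0,0],[0.006,0,0,0]]]'; python3 -m crank '[[[0.003,0,0,0],[0.006,0,0,0]]]'
```

```text
t: 13.28
tool_pos: [0.404, 0.2229, 0.0032]
tool_rot: [1.197, 1.219, -1.203]
contact_force: [-12.9, -0.6, 10.0]
opening: 0.0854
t: 13.45
tool_pos: [0.408, 0.2231, 0.0028]
tool_rot: [1.194, 1.222, -1.206]
contact_force: [-15.8, 0.6, 11.9]
opening: 0.0855
t: 13.62
tool_pos: [0.414, 0.2233, 0.003]
tool_rot: [1.194, 1.222, -1.206]
contact_force: [-15.2, 1.1, 13.3]
opening: 0.0854
```

```bash
python3 -m crank '[[[0.001,0,0.001,0],[0.001,0,0.002,0]]]'; python3 -m crank '[[[0.003,0,0.0005,0],[0.006,0,0.001,0]]]'; python3 look.py s16; python3 crate.py s16
python3 - <<'E'
from h import *
a=cv2.imread('pics/s16.png')[120:215,185:285];cv2.imwrite('pics/s16c.png',cv2.resize(a,None,fx=6,fy=6,interpolation=cv2.INTER_CUBIC))
E
```

```text
t: 13.78
tool_pos: [0.416, 0.223, 0.0042]
tool_rot: [1.196, 1.22, -1.203]
contact_force: [-4.5, 0.6, -1.5]
opening: 0.0853
t: 13.95
tool_pos: [0.4228, 0.2229, 0.0055]
tool_rot: [1.197, 1.218, -1.202]
contact_force: [-6.9, 0.1, -0.7]
opening: 0.0853
[0.4228 0.2229 0.0055] [ 1.     0.014 -0.004]
yaw 2.76 NL [0.4725 0.2184] NR [0.4754 0.1459] len 0.0725 mid->centre [0.5579 0.1862] lineN 0.4856
```

View pics/s16c.png

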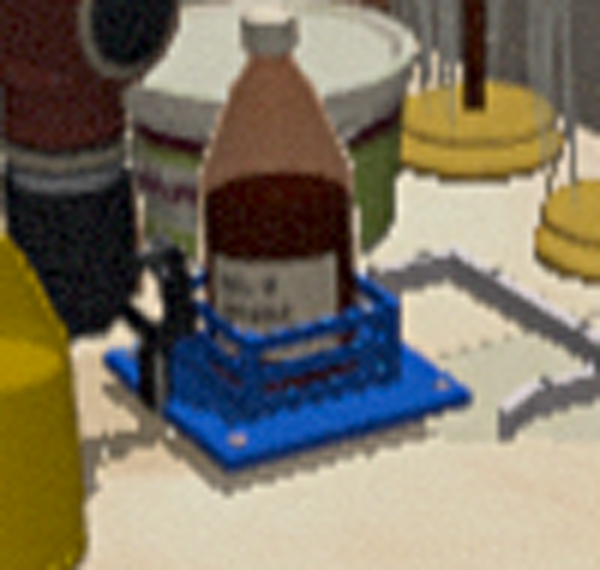

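```bash
cat > c3.py <<'E'
from h import *
import sys
# args: ox oy f then x y pairs NL NR FR (top corners z=.024)
a=[float(x) for x in sys.argv[1:]]
ox,oy,f=a[:3]; Q=[onz('side',(x+.5)/f-.5+ox,(y+.5)/f-.5+oy,.024)[:2] for x,y in zip(a[3::2],a[4::2])]
NL,NR,FR=Q; e=FR-NR; g=NL-NR
print(np.round(Q,4).tolist(),'len',np.hypot(*e).round(4),np.hypot(*g).round(4),'yaw',np.degrees(np.arctan2(e[1],e[0])).round(2),np.degrees(np.arctan2(-g[0],g[1])).round(2),'c',((FR+NL)/2).round(4))
E
python3 c3.py 185 120 6 104 352 231 458 470 392
python3 -m crank '[[[-0.003,0,0,0],[-0.006,0,-0.004,0],[-0.006,0,-0.004,0],[-0.003,-0.002,-0.004,0],[0,-0.002,-0.004,0]]]'; python3 -m crank '[[[0.004,0,0.0005,0],[0.008,0,0.001,0],[0.012,0,0.0015,0]]]'
```

```text
[[0.4736, 0.2964], [0.4719, 0.1306], [0.6328, 0.1276]] len 0.161 0.1658 yaw -1.04 -0.58 c [0.5532 0.212 ]
t: 14.42
tool_pos: [0.4232, 0.2217, 0.0034]
tool_rot: [1.198, 1.219, -1.201]
contact_force: [-15.2, 1.4, 13.3]
opening: 0.0856
t: 14.67
tool_pos: [0.4326, 0.2213, 0.0036]
tool_rot: [1.194, 1.222, -1.206]
contact_force: [-16.5, 0.5, 13.5]
opening: 0.0851
```

```bash
python3 -m crank '[[[0.001,0,0.0015,0]]]'; python3 -m crank '[[[0.004,0,0.0003,0],[0.008,0,0.0006,0]]]';  python3 -m crank '[[[0.004,0,0.0003,0],[0.008,0,0.0006,0]]]'; python3 look.py s17
python3 - <<'E'
from h import *
a=cv2.imread('pics/s17.png')[120:215,185:285];cv2.imwrite('pics/s17c.png',cv2.resize(a,None,fx=6,fy=6,interpolation=cv2.INTER_CUBIC))
E
```

```text
t: 14.75
tool_pos: [0.4344, 0.2212, 0.0049]
tool_rot: [1.195, 1.221, -1.205]
contact_force: [-5.8, 0.0, -0.8]
opening: 0.0855
t: 14.92
tool_pos: [0.4418, 0.2209, 0.0047]
tool_rot: [1.194, 1.221, -1.205]
contact_force: [-6.7, 0.3, 1.8]
opening: 0.0855
t: 15.08
tool_pos: [0.45, 0.2206, 0.0047]
tool_rot: [1.194, 1.22, -1.205]
contact_force: [-6.4, -0.6, -0.3]
opening: 0.0854
[0.45   0.2206 0.0047] [ 1.     0.014 -0.007]
```

View pics/s17c.png

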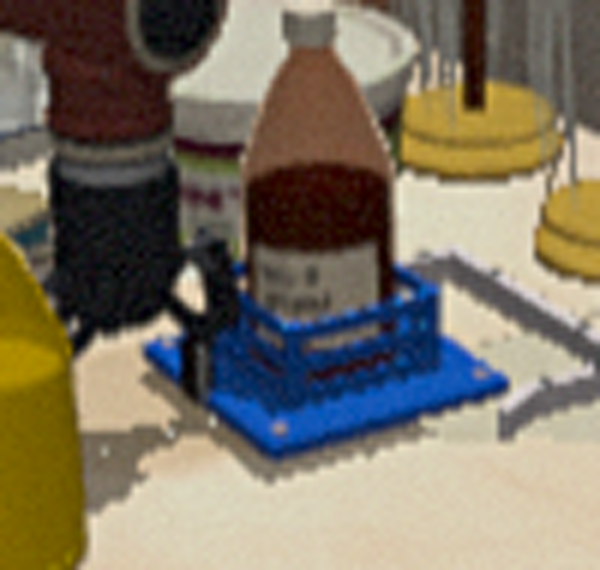

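```bash
python3 c3.py 185 120 6 145 343 276 448 508 380
python3 - <<'E'
from h import *
f=lambda x,y,z:onz('side',(x+.5)/6-.5+185,(y+.5)/6-.5+120,z).round(4)
print('guide tip base',f(503,437,0),f(503,405,.022))
a=cv2.imread('pics/s17.png')[155:205,240:300];cv2.imwrite('pics/z.png',cv2.resize(a,None,fx=12,fy=12,interpolation=cv2.INTER_CUBIC))
E
```

```text
[[0.5008, 0.2942], [0.4996, 0.1274], [0.6609, 0.1288]] len 0.1613 0.1668 yaw 0.52 -0.38 c [0.5808 0.2115]
guide tip base [0.6429 0.1068 0.    ] [0.642  0.1058 0.022 ]
```

View pics/z.png

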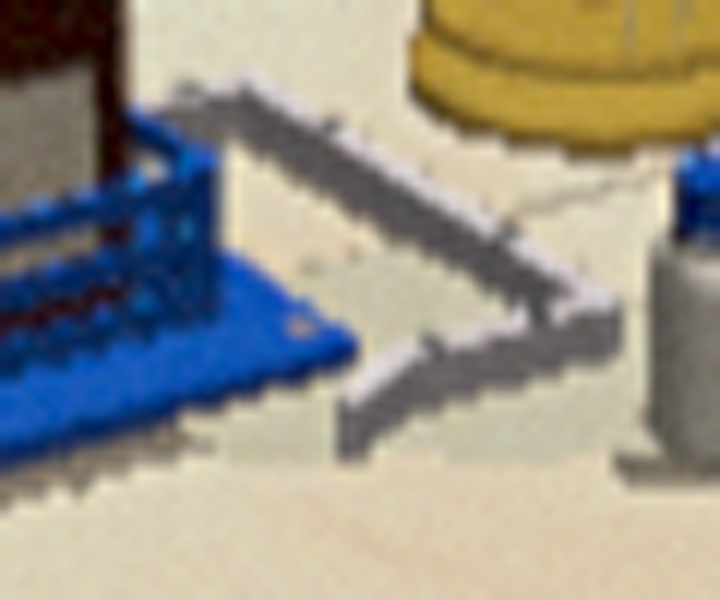

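Run:
```python
from h import *
f=lambda x,y,z:onz('side',(x+.5)/12-.5+240,(y+.5)/12-.5+155,z).round(4)
for n,x,y,z in(('tip in',345,385,.022),('tip out',345,402,.022),('bend in',420,338,.022),('bend out',432,362,.022),('corner in',525,305,.022),('FR',352,345,.024),('FRmid',300,372,.024),('outer end',620,318,.022),('stop base R',525,320,0),('stop base L',250,148,0),('stop topin L',240,100,.022),('stop top in R',540,298,.022)): print(n,f(x,y,z))
```

```text
tip in [0.6437 0.1091 0.022 ]
tip out [0.6375 0.0998 0.022 ]
bend in [0.6803 0.1232 0.022 ]
bend out [0.6741 0.1078 0.022 ]
corner in [0.7201 0.1248 0.022 ]
FR [0.6581 0.127  0.024 ]
FRmid [0.635  0.1203 0.024 ]
outer end [0.7391 0.1017 0.022 ]
stop base R [0.7405 0.1529 0.    ]
stop base L [0.7392 0.3099 0.    ]
stop topin L [0.7309 0.303  0.022 ]
stop top in R [0.7268 0.1263 0.022 ]
```

```bash
python3 -m crank '[[[0.005,0.0003,0.0003,0],[0.010,0.0006,0.0006,0],[0.015,0.001,0.0009,0],[0.020,0.0013,0.0012,0],[0.025,0.0016,0.0015,0]]]'; python3 look.py s18
python3 - <<'E'
from h import *
a=cv2.imread('pics/s18.png')[120:215,185:305];cv2.imwrite('pics/s18c.png',cv2.resize(a,None,fx=6,fy=6,interpolation=cv2.INTER_CUBIC))
E
```

```text
t: 15.55
tool_pos: [0.4753, 0.2222, 0.0062]
tool_rot: [1.195, 1.22, -1.204]
contact_force: [-6.3, 0.9, -1.5]
opening: 0.0851
[0.4753 0.2222 0.0062] [ 1.     0.014 -0.007]
```

View pics/s18c.png

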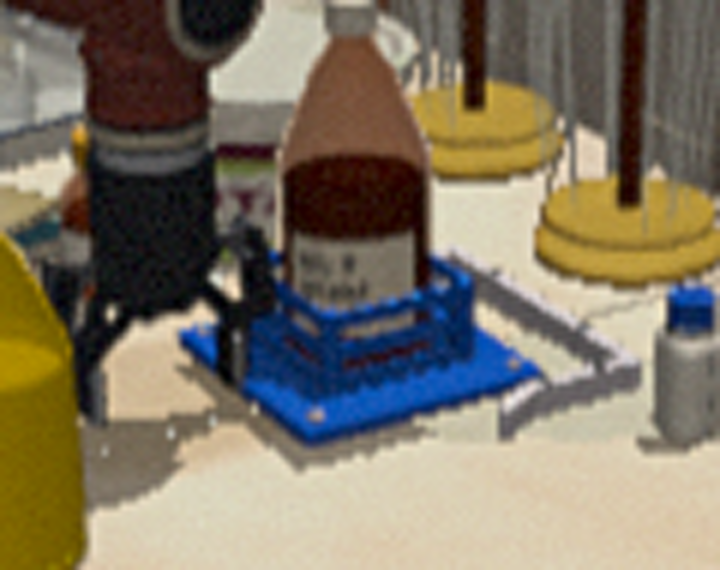

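```bash
python3 c3.py 185 120 6 181 334 314 436 541 369
python3 -m crank '[[[-0.004,-0.002,0,0],[-0.005,-0.002,-0.003,0],[-0.004,-0.002,-0.003,0],[-0.001,-0.002,-0.003,0],[0.002,-0.002,-0.002,0]]]'; python3 -m crank '[[[0.003,0,0.001,0],[0.006,0,0.0013,0],[0.009,0,0.0016,0]]]'
```

```text
[[0.5257, 0.2936], [0.5256, 0.1286], [0.6861, 0.1306]] len 0.1606 0.1651 yaw 0.72 -0.02 c [0.6059 0.2121]
t: 16.02
tool_pos: [0.478, 0.2206, 0.0055]
tool_rot: [1.196, 1.219, -1.203]
contact_force: [-6.5, -0.2, -1.4]
opening: 0.0856
t: 16.27
tool_pos: [0.4867, 0.2203, 0.0062]
tool_rot: [1.195, 1.22, -1.204]
contact_force: [-4.7, -0.0, -1.0]
opening: 0.0858
```

```bash
python3 -m crank '[[[0.005,0,-0.0002,0],[0.010,0,0,0],[0.015,0,0,0],[0.020,0,0.0002,0],[0.024,0,0.0002,0]]]'; python3 look.py s19
python3 - <<'E'
from h import *
a=cv2.imread('pics/s19.png')[120:215,185:305];cv2.imwrite('pics/s19c.png',cv2.resize(a,None,fx=6,fy=6,interpolation=cv2.INTER_CUBIC))
E
```

```text
t: 16.68
tool_pos: [0.5109, 0.2204, 0.0063]
tool_rot: [1.195, 1.22, -1.204]
contact_force: [-5.4, -1.1, -1.6]
opening: 0.0854
[0.5109 0.2204 0.0063] [ 1.     0.014 -0.006]
```

View pics/s19c.png

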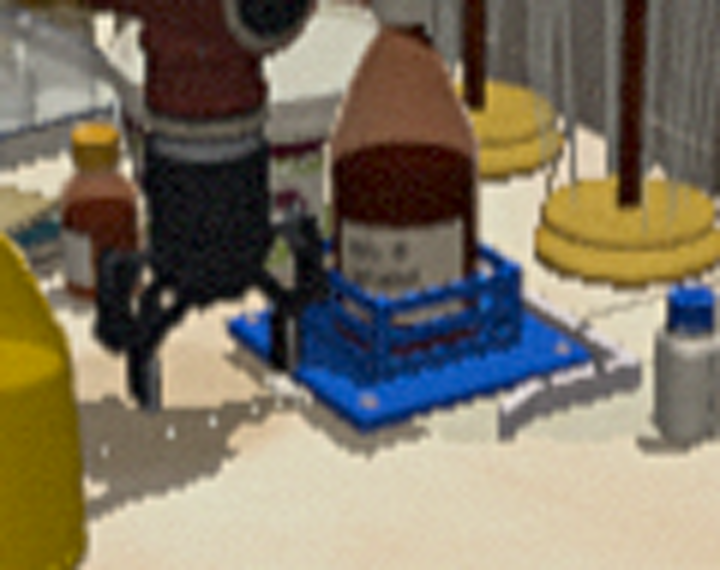

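Nearly home; creep until the force rises against the stop.

```bash
python3 -m crank '[[[0.002,0,0,0],[0.004,0,0,0],[0.006,0,0,0]]]'; python3 -m crank '[[[0.0015,0,0,0],[0.003,0,0,0]]]';python3 -m crank '[[[0.0015,0,0,0],[0.003,0,0,0]]]'
```

```text
t: 16.98
tool_pos: [0.5168, 0.2204, 0.0064]
tool_rot: [1.196, 1.219, -1.203]
contact_force: [-5.6, 0.1, -2.0]
opening: 0.085
t: 17.15
tool_pos: [0.5199, 0.2204, 0.0065]
tool_rot: [1.196, 1.219, -1.203]
contact_force: [-5.8, -0.6, -1.5]
opening: 0.0854
t: 17.32
tool_pos: [0.5228, 0.2204, 0.0065]
tool_rot: [1.196, 1.219, -1.203]
contact_force: [-5.3, -0.1, -2.1]
opening: 0.0852
```

```bash
python3 -m crank '[[[0.0015,0,0,0],[0.003,0,0,0]]]';python3 -m crank '[[[0.0015,0,0,0],[0.002,0,0,0]]]';python3 look.py s20
python3 - <<'E'
from h import *
a=cv2.imread('pics/s20.png')[120:215,185:305];cv2.imwrite('pics/s20c.png',cv2.resize(a,None,fx=6,fy=6,interpolation=cv2.INTER_CUBIC))
E
```

```text
t: 17.48
tool_pos: [0.5234, 0.2207, 0.0057]
tool_rot: [1.193, 1.224, -1.208]
contact_force: [-15.6, 1.6, 5.2]
opening: 0.0855
t: 17.65
tool_pos: [0.5234, 0.2207, 0.0059]
tool_rot: [1.19, 1.227, -1.212]
contact_force: [-23.0, -0.2, 11.8]
opening: 0.0851
[0.5234 0.2207 0.0059] [ 1.     0.014 -0.017]
```

View pics/s20c.png

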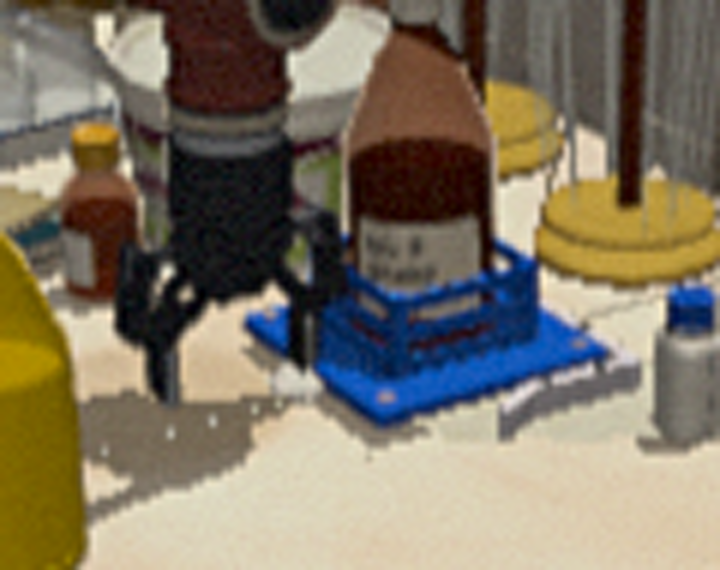

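```bash
python3 -m crank '[[[-0.005,0,0,0],[-0.015,0,0,0],[-0.04,0,0,0],[-0.06,0,0,0],[-0.06,0,0.02,0]]]'; python3 -m crank '[[[0,0,0.04,0],[0,0,0.08,0],[0,0,0.12,0],[0,0,0.16,0],[0,0,0.2,0]]]'; python3 -m crank '[[[-0.01,0.03,0.03,0],[-0.02,0.06,0.06,0],[-0.03,0.09,0.09,0],[-0.03,0.12,0.12,0],[-0.03,0.15,0.12,0]]]'; python3 look.py s21
python3 - <<'E'
from h import *
snap('top','top3')
a=cv2.imread('pics/s21.png')[140:215,205:305];cv2.imwrite('pics/s21c.png',cv2.resize(a,None,fx=8,fy=8,interpolation=cv2.INTER_CUBIC))
E
```

```text
t: 18.12
tool_pos: [0.4637, 0.2196, 0.0235]
tool_rot: [1.192, 1.221, -1.206]
contact_force: [-0.9, -0.0, -0.7]
opening: 0.0853
t: 18.53
tool_pos: [0.4703, 0.2207, 0.2309]
tool_rot: [1.201, 1.214, -1.196]
contact_force: [1.7, 0.9, -0.6]
opening: 0.0856
t: 18.95
tool_pos: [0.4415, 0.3728, 0.3567]
tool_rot: [1.21, 1.212, -1.187]
contact_force: [1.3, -0.3, 1.8]
opening: 0.0855
[0.4415 0.3728 0.3567] [1.    0.013 0.012]
```

View pics/s21c.png

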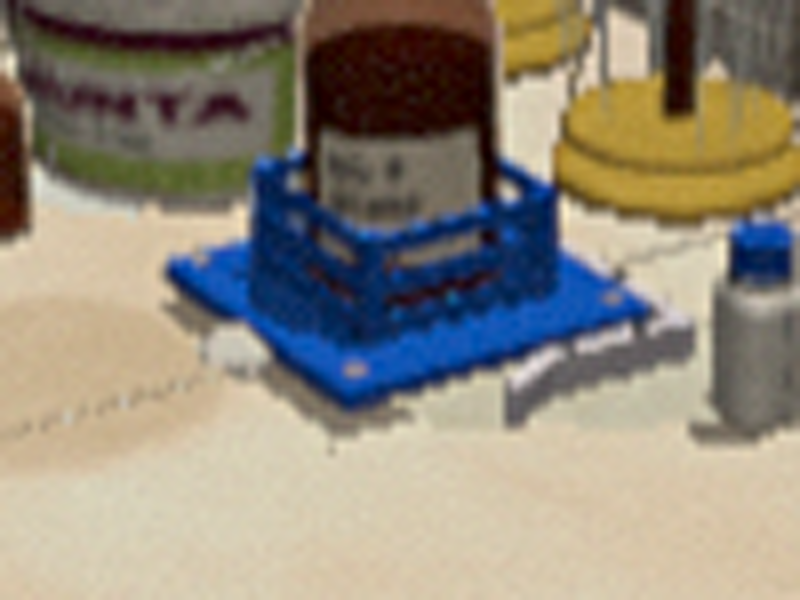

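View pics/top3.png

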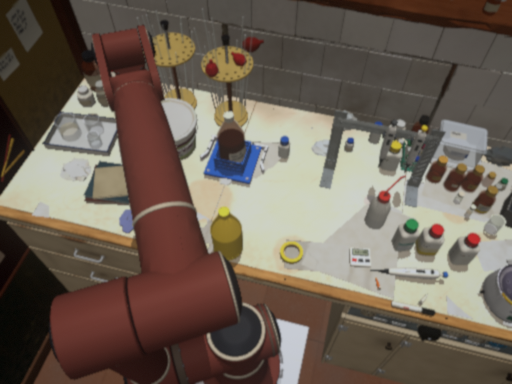

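```bash
python3 crate.py s21; python3 c3.py 205 140 8 168 260 348 398 652 308
python3 - <<'E'
from h import *
a=cv2.imread('pics/top3.png')[130:190,195:275];cv2.imwrite('pics/t3c.png',cv2.resize(a,None,fx=10,fy=10,interpolation=cv2.INTER_CUBIC))
E
```

```text
yaw -0.98 NL [0.5719 0.2947] NR [0.5791 0.1425] len 0.1523 mid->centre [0.6595 0.2172] lineN 0.5758
[[0.5735, 0.2965], [0.57, 0.1268], [0.7355, 0.129]] len 0.1656 0.1698 yaw 0.76 -1.19 c [0.6545 0.2128]
```

View pics/t3c.png

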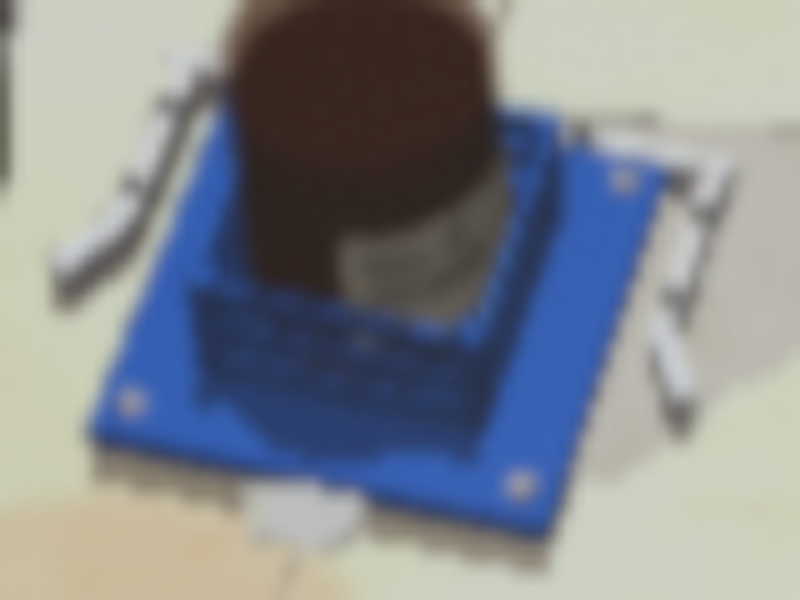

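Run:
```python
from h import *
f=lambda x,y,z:onz('top',(x+.5)/10-.5+195,(y+.5)/10-.5+130,z)[:2]
NL,NR,FR=f(92,434,.024),f(547,528,.024),f(668,168,.024); LB=f(218,118,.024)
print(NL,NR,FR,LB,np.hypot(*(NL-NR)),np.hypot(*(FR-NR)))
for a,b in((NR,FR),(NL,LB)): print(np.degrees(np.arctan2(*(b-a)[::-1])))
g=NL-NR; print('near',np.degrees(np.arctan2(-g[0],g[1])),'c',(NL+FR)/2)
# subpixel near edge: bottom boundary of blue, top cam, line fit
for cam,fn in(('top','top3'),('side','s21')):
    p=np.load(f'pics/{fn}.npz')['p'].astype(float)
    s=p[...,2]-p[...,0]
    us=range(206,248) if cam=='top' else range(229,246)
    Q=[]
    for u in us:
        col=s[:,u]
        v=[v for v in range(160,200) if col[v]>40 and col[v+1]<=40]
        if v: v=v[-1]; Q.append((u,v+(col[v]-40)/(col[v]-col[v+1])))
    Q=np.array(Q); W=np.array([onz(cam,u,v,.010)[:2] for u,v in Q],np.float32)
    L=cv2.fitLine(W,cv2.DIST_HUBER,0,.001,.001).ravel(); d=L[:2]*np.sign(L[1]); print(cam,len(W),'near edge yaw',np.degrees(np.arctan2(-d[0],d[1])),L[2:])
# stop line from top0: brightness gradient along columns (bright->dark)
p=np.load('pics/top0.npz')['p'].astype(float).mean(-1); Q=[]
for u in range(217,262):
    v0=int(137.5+(u-215.7)*.195); col=p[v0-3:v0+5,u]; gd=np.diff(col); i=gd.argmin(); 
    Q.append((u,v0-3+i+.5))
W=np.array([onz('top',u,v,.022)[:2] for u,v in Q],np.float32);L=cv2.fitLine(W,cv2.DIST_HUBER,0,.001,.001).ravel(); d=L[:2]*np.sign(L[1]); print('stop yaw',np.degrees(np.arctan2(-d[0],d[1])),L[2:])
```

```text
[0.5701799  0.29697827] [0.57267287 0.13440485] [0.73729643 0.13523806] [0.71730085 0.2993075 ] 0.16259253475423244 0.16462566950461416
0.28998781705579557
0.9070345968587745
near 0.8785296125146684 c [0.65373816 0.21610817]
top 42 near edge yaw 0.28150374 [0.577879  0.2186633]
side 17 near edge yaw -0.8281716 [0.5793656  0.21720387]
stop yaw -0.027830515 [0.7385032  0.20861416]
```

```bash
python3 -m crank '[[[0.005,-0.03,0,0],[0.01,-0.06,0,0],[0.015,-0.09,-0.02,0],[0.02,-0.113,-0.05,0],[0.02,-0.113,-0.09,0]]]'; python3 -m crank '[[[0,0,-0.04,0],[0,0,-0.08,0],[0,0,-0.12,0],[0,0,-0.16,0],[0,0,-0.2,0]]]'; python3 -m crank '[[[0,0,-0.02,0],[0,0,-0.04,0],[0,0,-0.05,0],[0,0,-0.05,0],[0,0,-0.05,0]]]'
```

```text
t: 19.47
tool_pos: [0.4628, 0.2547, 0.2608]
tool_rot: [1.207, 1.208, -1.195]
contact_force: [-0.1, 1.3, 0.4]
opening: 0.0858
t: 19.88
tool_pos: [0.4602, 0.257, 0.0564]
tool_rot: [1.201, 1.214, -1.197]
contact_force: [0.2, -0.1, 0.4]
opening: 0.0851
t: 20.3
tool_pos: [0.4604, 0.2575, 0.0082]
tool_rot: [1.199, 1.215, -1.199]
contact_force: [0.1, -0.8, 0.9]
opening: 0.0854
```

```bash
python3 -m crank '[[[0.02,0,-0.003,0],[0.04,0,-0.003,0],[0.052,0,-0.003,0],[0.056,0,-0.003,0],[0.056,0,-0.003,0]]]'; python3 -m crank '[[[0.0015,0,0,0],[0.003,0,0,0]]]'; python3 -m crank '[[[0.001,0,0,0],[0.002,0,0,0]]]';python3 -m crank '[[[0.001,0,0.0005,0],[0.002,0,0.0005,0]]]'
```

```text
t: 20.72
tool_pos: [0.5184, 0.2582, 0.0071]
tool_rot: [1.202, 1.214, -1.196]
contact_force: [-0.7, -0.4, -0.7]
opening: 0.0853
t: 20.88
tool_pos: [0.5187, 0.2578, 0.0053]
tool_rot: [1.199, 1.216, -1.198]
contact_force: [0.5, 0.4, 0.4]
opening: 0.0852
t: 21.05
tool_pos: [0.5207, 0.2578, 0.0048]
tool_rot: [1.198, 1.216, -1.199]
contact_force: [0.2, -0.1, 0.0]
opening: 0.0854
t: 21.22
tool_pos: [0.523, 0.2578, 0.0054]
tool_rot: [1.199, 1.216, -1.199]
contact_force: [-0.7, -0.1, 0.1]
opening: 0.0853
```

```bash
python3 -m crank '[[[0.001,0,0,0],[0.001,0,0,0]]]';python3 -m crank '[[[0.001,0,0,0],[0.001,0,0,0]]]';python3 -m crank '[[[0.001,0,0,0],[0.001,0,0,0]]]'; python3 -m crank '[[[0.001,0,0,0],[0.001,0,0,0]]]'
```

```text
t: 21.38
tool_pos: [0.5232, 0.2578, 0.0052]
tool_rot: [1.198, 1.218, -1.201]
contact_force: [-4.5, 0.1, 3.4]
opening: 0.0855
t: 21.55
tool_pos: [0.5232, 0.2578, 0.005]
tool_rot: [1.196, 1.219, -1.203]
contact_force: [-8.7, 0.2, 6.0]
opening: 0.0856
t: 21.72
tool_pos: [0.5233, 0.2578, 0.0049]
tool_rot: [1.195, 1.221, -1.204]
contact_force: [-11.2, -0.1, 7.5]
opening: 0.0853
t: 21.88
tool_pos: [0.5232, 0.2578, 0.0049]
tool_rot: [1.193, 1.222, -1.206]
contact_force: [-15.8, -0.8, 11.5]
opening: 0.0856
```

```bash
python3 -m crank '[[[-0.006,0,0,0],[-0.016,0,0,0],[-0.016,-0.04,0,0],[-0.016,-0.078,0,0],[-0.016,-0.078,0,0]]]'; python3 -m crank '[[[0.003,0,0,0],[0.006,0,0,0],[0.009,0,0,0],[0.010,0,0,0]]]'; python3 -m crank '[[[0.001,0,0,0],[0.002,0,0,0]]]';python3 -m crank '[[[0.001,0,0,0],[0.001,0,0,0]]]';python3 -m crank '[[[0.001,0,0,0],[0.001,0,0,0]]]'
```

```text
t: 22.3
tool_pos: [0.5105, 0.1755, 0.0048]
tool_rot: [1.199, 1.213, -1.202]
contact_force: [-0.1, 0.1, -0.4]
opening: 0.0856
t: 22.63
tool_pos: [0.522, 0.1806, 0.0056]
tool_rot: [1.199, 1.216, -1.197]
contact_force: [0.4, 0.0, 0.1]
opening: 0.0857
t: 22.8
tool_pos: [0.5233, 0.1804, 0.0053]
tool_rot: [1.198, 1.216, -1.198]
contact_force: [-0.4, 0.9, 0.2]
opening: 0.0856
t: 22.97
tool_pos: [0.5235, 0.1803, 0.0052]
tool_rot: [1.198, 1.218, -1.2]
contact_force: [-2.1, 1.5, 1.9]
opening: 0.0855
t: 23.13
tool_pos: [0.5235, 0.1802, 0.005]
tool_rot: [1.197, 1.219, -1.201]
contact_force: [-7.8, 1.8, 4.2]
opening: 0.0856
```

```bash
python3 -m crank '[[[0.001,0,0,0],[0.002,0,0,0]]]';python3 -m crank '[[[-0.005,0,0,0],[-0.015,0,0,0],[-0.04,0,0,0],[-0.06,0.01,0,0],[-0.06,0.02,0.02,0]]]'; python3 -m crank '[[[0,0.02,0.04,0],[0,0.03,0.08,0],[0,0.03,0.12,0],[0,0.03,0.16,0],[0,0.03,0.2,0]]]'; python3 -m crank '[[[-0.01,0.03,0.03,0],[-0.02,0.06,0.06,0],[-0.03,0.09,0.09,0],[-0.03,0.12,0.12,0],[-0.03,0.15,0.12,0]]]'; python3 -m crank '[[[0,0,0,0],[0,0,0,0],[0,0,0,0]]]'; python3 look.py s22; python3 crate.py s22
python3 - <<'E'
from h import *
snap('top','top4')
a=cv2.imread('pics/s22.png')[100:230,130:330];cv2.imwrite('pics/s22c.png',cv2.resize(a,None,fx=4,fy=4,interpolation=2))
a=cv2.imread('pics/top4.png')[120:280,130:300];cv2.imwrite('pics/t4c.png',cv2.resize(a,None,fx=3.5,fy=3.5,interpolation=2))
E
```

```text
t: 23.3
tool_pos: [0.5236, 0.1801, 0.0048]
tool_rot: [1.194, 1.222, -1.205]
contact_force: [-17.7, 1.1, 12.7]
opening: 0.0853
t: 23.72
tool_pos: [0.4595, 0.1983, 0.0201]
tool_rot: [1.191, 1.222, -1.209]
contact_force: [-1.0, -0.6, -0.7]
opening: 0.0856
t: 24.13
tool_pos: [0.4666, 0.2299, 0.2275]
tool_rot: [1.199, 1.215, -1.197]
contact_force: [0.5, -0.4, 0.4]
opening: 0.0854
t: 24.55
tool_pos: [0.438, 0.3816, 0.353]
tool_rot: [1.208, 1.212, -1.189]
contact_force: [0.2, 0.0, 1.4]
opening: 0.0852
t: 24.8
tool_pos: [0.4368, 0.3793, 0.3443]
tool_rot: [1.197, 1.216, -1.2]
contact_force: [-0.1, -0.1, 0.1]
opening: 0.0852
[0.4368 0.3793 0.3443] [ 1.     0.014 -0.001]
yaw -0.18 NL [0.5719 0.2947] NR [0.5761 0.1445] len 0.1503 mid->centre [0.658  0.2193] lineN 0.5788
```

View pics/s22c.png

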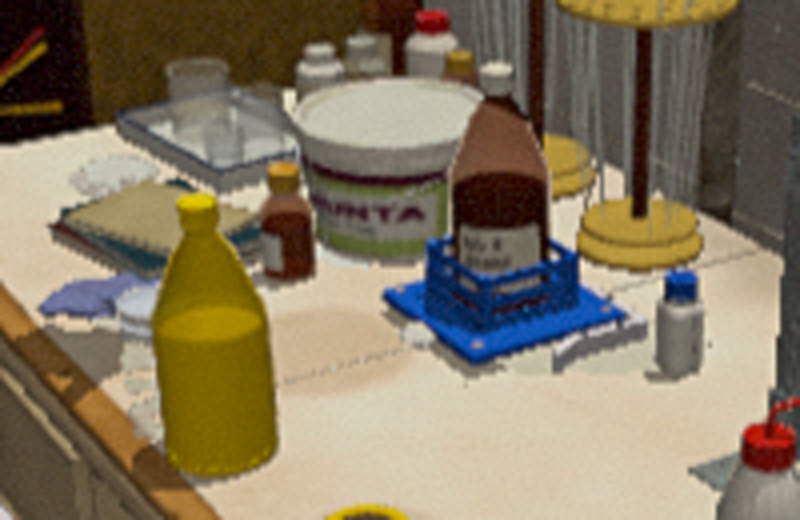

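View pics/t4c.png

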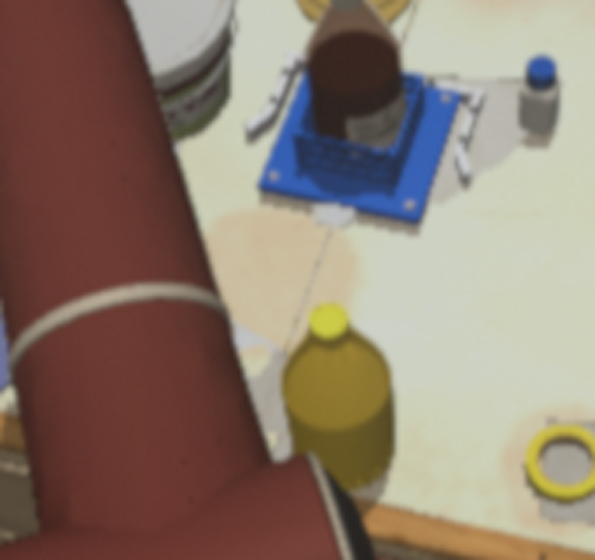

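The crate stands in the bay, against the stop and between the guides, with the bottle upright and everything else where it was.

```bash
python3 -c "
from station import *
print(finish_job())"
```

```text
the job is handed in; nothing more can be done
None
```

The crate is home in the bay. It is flush against the back stop and square to within a fraction of a degree, with the brown bottle upright in it. I handed the job in at about 25 s, with the arm clear of everything.

I pushed low on the base board's edge with the back of one open finger: first left to line the crate up with the bay, then forward into it.

**Last checks**
- **Flush and square:** I pressed the near edge at two points 78 mm apart with 16 to 18 N. The crate did not move, and the contact positions agreed within 0.3 mm, about 0.2 degrees.
- **Camera angles:** These were noisier, putting the crate's yaw between −0.8 and +0.9 degrees and the stop's between −0.03 and +1.3.
- **Sideways position:** The crate sits about 5 mm right of the bay's midline, with no sign of touching a guide. I left it there.
- **Bystanders:** In the last pictures, the yellow look-alike, the small white bottle, the small brown bottle and the tape ring are where they stood. The timer, wash bottle and petri dish were outside or partly hidden in those close-ups, but I never moved near them.

**What went less cleanly:** During parts of the forward push and the final presses, the finger dragged down on the board edge with up to 13 N. During the forward push I relieved it by raising the tool 1 to 2 mm. The largest push was about 23 N, against the stop, and I saw no sign of tipping.

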